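# Lock out the microscope bench supply

## Robot

A 7-joint arm with a two-finger parallel gripper is mounted at the origin on the work surface. World frame = base frame: x ahead of the robot, y to its left, z up, the work surface at z = 0. Lengths are in m, angles in rad, forces in N, time in s.
With the tool pointing down it reaches from about 0.425 to 0.925 m from the base axis. Payload 6.8 kg.
Tool frame: the origin (TCP) lies midway between the tips of the shut fingers; the grasp point (between the pads) lies 19 mm behind it (bot.pinch_z is the distance from the TCP to the grasp point, in m); z points along the fingers, y is the line along which they close (so a half turn about z gives the same grasp; the last joint's range is limited). The gripper opens to 85 mm and grips with 20 to 120 N. Pads are 22 mm wide; open, the fingers measure 114 mm over their backs; the gripper's body (76 mm by 85 mm) begins 54 mm behind the grasp point. The pads swing forward as they close: fully open they stand 13 mm farther back than shut.
Start: joints at [-1.385, 0.477, 0.022, 1.555, -0.011, 1.109, -0.083], TCP at [0.195, 0.646, 0.231] pointing down, gripper open.
Joint ranges: [-2.96, 2.96], [-0.34, 2.1], [-1.41, 1.46], [0.24, 2.44], [-1.37, 4.51], [0.17, 1.92], [-2.96, 2.96]. Speed limits (rad/s): [2.39, 2.39, 3.14, 3.14, 3.14, 3.14, 3.14].

## Interface

Orientations are given as a unit quaternion [w, x, y, z].
In Python, from station import bot, imaging gives the robot as it stands. The module is installed in compiled form; this text tells all that it offers.
- The arm moves only by the tool carry_out, never from a script. Its argument "targets" is a list of rows, each a list of 5 numbers: the shift along the tool's x, y, z in cm, then the turn about the tool's z in degrees, then the opening, from -1 (shut) to 1 (fully open). In form: [[x, y, z, yaw, gripper], ...]. A call has 1 to 12 rows; each row shifts and turns the commanded pose from where the row before left it, along the tool's axes as they then stand; what a row does not reach is not made up. A row lasts 1/10 s, in which the tool goes at most 50 mm and 8.59 degrees, less where a joint would pass 70% of its speed; a pose out of reach is approached as far as the arm can. A call is refused whole if a number of a shift passes 5 or a number of a turn 8.59, either way. A call with a gripper value outside its range is refused whole. The fingers move at their own pace and stop on an object; "force" is the grip in N (left out, the last holds). Time passes only in rows, so rows that do not move let the fingers close. It gives the time, the measured TCP pose, the force, the opening and the grip force at its end, in the units of the state.
- bot.get_obs(): the state, without advancing time (a new reading comes with each control period).
- imaging.read_camera(name): name is "scene" or "side" or "wrist"; returns the picture (384x512x3 uint8, red, green, blue); there is no depth.
- imaging.calibration(name): a dict with "fx", "fy", "cx", "cy" (pixels), "extrinsics" (4x4, takes a point from world to camera coordinates). Camera axes: x right, y up, looking along -z (the intrinsics and any distortion apply to the point x, -y, -z); pixel columns grow to the right and rows downward; lengths in m; the calibration is good to about 2 mm. The wrist camera is an equidistant fisheye: a pixel r from the principal point sees the ray r / f radians off the axis. A picture is of the moment at which its call begins: read the wrist's pose just before it. calibration takes no time and is no camera call; for the wrist camera it gives the pose at the moment of the call.
- bot.hand_in(): hands the job in; it is judged then, once.
The state is a dict: "t": time; "q": joint angles; "joint_vel": joint speeds; "joint_torque": joint torques, N m; "eef_pos": TCP position; "tool_rot": TCP orientation; "contact_force": force on the tool from outside, world axes, zero at the start; "torque": the same for the moment, N m; "gripper_width": opening from 0.0 (shut) to 1.0 (fully open); "grasp_force": force on a finger pad.
Only numpy, scipy, OpenCV 4.12 (cv2) and the standard library are available. Lean on these libraries where they do the work, as an engineer would, in place of code of your own. Each camera call takes 0.05 s, during which the arm holds its last target. There are 200 camera calls.

## Task

Lock out the bench supply so that the microscope can be serviced: lift the dust cap off the key switch, take the key from its holder, push it fully home in the switch and turn it clockwise (seen from above) as far as it goes, then draw it out, stand it back fully home in its holder and put the cap back over the switch. Hang every lock-out tag by its hole on the sloping board, one tag to a peg and lying against the board. Do not move the jar, the slide box or the beaker.

Things in the scene. Friction and masses are not known exactly. Their poses are not given: they have to be found in the camera images.
- cap: Black dust cap over the key switch: an upturned round cup, 74 mm across and 26 mm high (wall 4 mm, open below), with a grip stub 20 mm across rising 26 mm above its middle (52 mm high in all). Origin: centre of its underside rim; z up. It goes loosely (5 mm play all round) over the 56 mm steel collar of the switch and rests on the box's lid. 60 g.
- isolator: Fixed grey isolator box, 120 mm (its x) by 220 mm (its y) by 70 mm high, flat lid. Origin: centre of its underside. The key switch is on its centre line, 50 mm to its -y side (the right, seen from the robot); the other half of the lid is bare and may be used to set the cap down (for example 55 mm to its +y side).
- switch_foot (a point): Point on the box's lid at the axis of the key switch, 70 mm above the bench. Fixed to the box. Around it stands a fixed steel collar, 56 mm outside, 36 mm inside, 12 mm high. The rim of a cap that is properly on lies at this height.
- switch_face (a point): Centre of the face of the brass lock cylinder in the collar, 10 mm above the lid (2 mm below the collar's top). Turns with the cylinder; x runs along the keyhole, z up. The keyhole is a rectangle 17 mm (x) by 11 mm (y), 34 mm deep, with a 2 mm chamfer.
- switch (a joint): Angle of the lock cylinder, rad: it grows as the cylinder is turned clockwise seen from above, and the keyhole lies along the box's x at 0. It stands at 0.3 to 0.6 at the start (on); its stop (off) is at 1.57. A light even friction of about 0.06 N m holds it where it is left. The key turns up to about 0.2 rad loosely in the keyhole before it takes the cylinder along.
- key: Steel key, standing upright in its holder at the start: a flat shank 14 mm (its x) by 8 mm (its y) and 30 mm long below, and a bow (grip plate) 30 mm (x) by 10 mm (y) by 34 mm high above it, 64 mm in all. Origin: centre of the foot of the shank; z points up to the bow. Fully home, the underside of the bow rests on the face round the hole, the origin 30 mm below it. Works either way round. 50 g.
- holder_hole (a point): Centre of the mouth of the hole in the fixed grey key holder, a block 56 by 56 mm and 45 mm high; z up, x along the hole, which is a rectangle 17 mm (x) by 11 mm (y), 34 mm deep, with a 2 mm chamfer.
- tag0: White plastic lock-out tag, a plate 70 mm (its x) by 34 mm (its y) by 8 mm with a round 18 mm hole, lying flat on the bench at the start. Origin: centre of its underside; the hole's centre is 21 mm towards its +x end. 30 g. Two to four tags are there; the others are absent.
- tag0_hole (a point): Centre of the hole of tag0, at mid-thickness (4 mm above its underside).
- tag1: White plastic lock-out tag, a plate 70 mm (its x) by 34 mm (its y) by 8 mm with a round 18 mm hole, lying flat on the bench at the start. Origin: centre of its underside; the hole's centre is 21 mm towards its +x end. 30 g. Two to four tags are there; the others are absent.
- tag1_hole (a point): Centre of the hole of tag1, at mid-thickness (4 mm above its underside).
- tag2: White plastic lock-out tag, a plate 70 mm (its x) by 34 mm (its y) by 8 mm with a round 18 mm hole, lying flat on the bench at the start. Origin: centre of its underside; the hole's centre is 21 mm towards its +x end. 30 g. Two to four tags are there; the others are absent.
- tag2_hole (a point): Centre of the hole of tag2, at mid-thickness (4 mm above its underside).
- tag3: White plastic lock-out tag, a plate 70 mm (its x) by 34 mm (its y) by 8 mm with a round 18 mm hole, lying flat on the bench at the start. Origin: centre of its underside; the hole's centre is 21 mm towards its +x end. 30 g. Two to four tags are there; the others are absent.
- tag3_hole (a point): Centre of the hole of tag3, at mid-thickness (4 mm above its underside).
- peg0 (a point): Foot of a steel peg, 10 mm thick and 36 mm long, on the fixed grey sloping tag board (150 by 290 mm, 26 degrees (0.45 rad), low edge towards its front). Four pegs stand in a row 70 mm apart, their feet 70 mm above the bench. z points along the peg, square to the board's face; x points up the slope, y along the row. The board runs on 110 mm down the slope and 40 mm up the slope from the pegs.
- peg1 (a point): Foot of a steel peg, 10 mm thick and 36 mm long, on the fixed grey sloping tag board (150 by 290 mm, 26 degrees (0.45 rad), low edge towards its front). Four pegs stand in a row 70 mm apart, their feet 70 mm above the bench. z points along the peg, square to the board's face; x points up the slope, y along the row. The board runs on 110 mm down the slope and 40 mm up the slope from the pegs.
- peg2 (a point): Foot of a steel peg, 10 mm thick and 36 mm long, on the fixed grey sloping tag board (150 by 290 mm, 26 degrees (0.45 rad), low edge towards its front). Four pegs stand in a row 70 mm apart, their feet 70 mm above the bench. z points along the peg, square to the board's face; x points up the slope, y along the row. The board runs on 110 mm down the slope and 40 mm up the slope from the pegs.
- peg3 (a point): Foot of a steel peg, 10 mm thick and 36 mm long, on the fixed grey sloping tag board (150 by 290 mm, 26 degrees (0.45 rad), low edge towards its front). Four pegs stand in a row 70 mm apart, their feet 70 mm above the bench. z points along the peg, square to the board's face; x points up the slope, y along the row. The board runs on 110 mm down the slope and 40 mm up the slope from the pegs.
- jar: Bystander: amber jar, 60 mm across, 90 mm high. Origin: centre of its underside.
- slide_box: Bystander: wooden slide box, 90 by 100 by 35 mm. Origin: centre of its underside.
- beaker: Bystander: glass beaker, 70 mm across, 90 mm high. Origin: centre of its underside.
Mind the look-alikes: they are no part of the job. Leave any black or red look-alike of the tag2 alone. Leave any pink or purple look-alike of the tag1 alone.

How it is judged:
On the way, in this order (a step that is already met when the one before it is completed fails the run):
1. the cap is lifted clear of the switch (distance between cap and switch_foot above 0.06 m), for 0.1 s.
2. the key is fully home in the switch, not yet turned (z of key in the frame of switch_face below -0.0265 m and horizontal distance between key and switch_face below 0.005 m and value of joint switch below 0.9 rad), for 0.1 s.
3. the switch is turned clockwise to its stop with the key home in it (z of key in the frame of switch_face below -0.0265 m and horizontal distance between key and switch_face below 0.005 m and value of joint switch above 1.4 rad), for 0.1 s.
4. the key is back, fully home and upright in its holder (z of key in the frame of holder_hole below -0.0265 m and horizontal distance between key and holder_hole below 0.005 m and angle between key's own z axis and vertical below 0.15 rad), for 0.2 s.
At the end, for the whole second after the job is handed in: Switch above 1.4 rad; key upright in its holder, foot 26.5 mm or deeper, within 5 mm; cap on the switch, upright, within 8 mm, rim within 4 mm of the lid; each tag's hole centre within 9 mm of a peg's axis and under 8.5 mm off the board; all at rest (all of step 4 and value of joint switch above 1.4 rad and horizontal distance between cap and switch_foot below 0.008 m and z of cap in the frame of switch_foot below 0.004 m and angle between cap's own z axis and vertical below 0.1 rad and ((x of tag0_hole in the frame of peg0 between -0.009 and 0.009 m and y of tag0_hole in the frame of peg0 between -0.009 and 0.009 m and z of tag0_hole in the frame of peg0 between 0 and 0.0085 m) or (x of tag0_hole in the frame of peg1 between -0.009 and 0.009 m and y of tag0_hole in the frame of peg1 between -0.009 and 0.009 m and z of tag0_hole in the frame of peg1 between 0 and 0.0085 m) or (x of tag0_hole in the frame of peg2 between -0.009 and 0.009 m and y of tag0_hole in the frame of peg2 between -0.009 and 0.009 m and z of tag0_hole in the frame of peg2 between 0 and 0.0085 m) or (x of tag0_hole in the frame of peg3 between -0.009 and 0.009 m and y of tag0_hole in the frame of peg3 between -0.009 and 0.009 m and z of tag0_hole in the frame of peg3 between 0 and 0.0085 m)) and ((x of tag1_hole in the frame of peg0 between -0.009 and 0.009 m and y of tag1_hole in the frame of peg0 between -0.009 and 0.009 m and z of tag1_hole in the frame of peg0 between 0 and 0.0085 m) or (x of tag1_hole in the frame of peg1 between -0.009 and 0.009 m and y of tag1_hole in the frame of peg1 between -0.009 and 0.009 m and z of tag1_hole in the frame of peg1 between 0 and 0.0085 m) or (x of tag1_hole in the frame of peg2 between -0.009 and 0.009 m and y of tag1_hole in the frame of peg2 between -0.009 and 0.009 m and z of tag1_hole in the frame of peg2 between 0 and 0.0085 m) or (x of tag1_hole in the frame of peg3 between -0.009 and 0.009 m and y of tag1_hole in the frame of peg3 between -0.009 and 0.009 m and z of tag1_hole in the frame of peg3 between 0 and 0.0085 m)) and ((x of tag2_hole in the frame of peg0 between -0.009 and 0.009 m and y of tag2_hole in the frame of peg0 between -0.009 and 0.009 m and z of tag2_hole in the frame of peg0 between 0 and 0.0085 m) or (x of tag2_hole in the frame of peg1 between -0.009 and 0.009 m and y of tag2_hole in the frame of peg1 between -0.009 and 0.009 m and z of tag2_hole in the frame of peg1 between 0 and 0.0085 m) or (x of tag2_hole in the frame of peg2 between -0.009 and 0.009 m and y of tag2_hole in the frame of peg2 between -0.009 and 0.009 m and z of tag2_hole in the frame of peg2 between 0 and 0.0085 m) or (x of tag2_hole in the frame of peg3 between -0.009 and 0.009 m and y of tag2_hole in the frame of peg3 between -0.009 and 0.009 m and z of tag2_hole in the frame of peg3 between 0 and 0.0085 m)) and ((x of tag3_hole in the frame of peg0 between -0.009 and 0.009 m and y of tag3_hole in the frame of peg0 between -0.009 and 0.009 m and z of tag3_hole in the frame of peg0 between 0 and 0.0085 m) or (x of tag3_hole in the frame of peg1 between -0.009 and 0.009 m and y of tag3_hole in the frame of peg1 between -0.009 and 0.009 m and z of tag3_hole in the frame of peg1 between 0 and 0.0085 m) or (x of tag3_hole in the frame of peg2 between -0.009 and 0.009 m and y of tag3_hole in the frame of peg2 between -0.009 and 0.009 m and z of tag3_hole in the frame of peg2 between 0 and 0.0085 m) or (x of tag3_hole in the frame of peg3 between -0.009 and 0.009 m and y of tag3_hole in the frame of peg3 between -0.009 and 0.009 m and z of tag3_hole in the frame of peg3 between 0 and 0.0085 m)) and linear speed of each of tag0, tag1, tag2, tag3, key, cap below 0.02 m/s); the robot touches nothing.
It fails at once if the jar is moved more than 3 cm (distance of jar from where it was at the start of the episode above 0.03 m).
It fails at once if the slide box is moved more than 3 cm (distance of slide_box from where it was at the start of the episode above 0.03 m).
It fails at once if the beaker is moved more than 3 cm (distance of beaker from where it was at the start of the episode above 0.03 m).
Of tag0, tag1, tag2, tag3 only 2 to 4 are there at a start; the rules pass over those that are not, and their reading is None.
At some moment in a run one of tag0, tag1, tag2, tag3 may be knocked a few centimetres aside while the robot is not near it.
It also fails if it takes over 210 s, if anything falls off the work surface, if the arm or the gripper's body presses on something with over 40 N, if the wrist force passes 120 N, or if a joint passes its speed limit or range.

## Working session

There is one attempt and no reset: what is moved stays moved. The work goes in short steps, Python scripts to look and compute and a tool call to move; the robot and the scene stay as the last step left them, time stands still between calls to the robot, and variables do not carry over. Pictures are saved under pics/ and viewed, at most 14 in all, crops included, and the job is handed in when it is done.

Besides the shell and the picture viewer there is one more tool, called after "Emit:" in YAML: its name, and indented under it one key for each argument. carry_out: Moves the arm, as the interface text tells. Its arguments: {"type":"object","properties":{"targets":{"type":"array"},"force":{"type":"number"}},"required":["targets"]}

```bash
mkdir -p pics; cat > h.py <<'E'
import numpy as np, cv2
from station import bot, imaging
def save(im,name,box=None,s=1):
    if box: im=im[box[1]:box[3],box[0]:box[2]]
    im=cv2.resize(im,None,fx=s,fy=s,interpolation=cv2.INTER_CUBIC)
    cv2.imwrite('pics/'+name,im[:,:,::-1])
def ray(c,px,fish=False):
    E=np.array(c['extrinsics']);R=E[:3,:3];o=-R.T@E[:3,3]
    u=(px[0]-c['cx'])/c['fx'];v=(px[1]-c['cy'])/c['fy']
    if fish:
        r=np.hypot(u,v);k=np.sin(r)/r if r>1e-9 else 1
        d=np.array([u*k,-v*k,-np.cos(r)])
    else: d=np.array([u,-v,-1.])
    d=R.T@d
    return o,d/np.linalg.norm(d)
def onz(c,px,z,fish=False):
    o,d=ray(c,px,fish);return o+d*(z-o[2])/d[2]
def tri(rays):
    A=0;b=0
    for o,d in rays:
        P=np.eye(3)-np.outer(d,d);A=A+P;b=b+P@o
    p=np.linalg.solve(A,b)
    return p,[float(np.linalg.norm((np.eye(3)-np.outer(d,d))@(p-o))) for o,d in rays]
def proj(c,p,fish=False):
    E=np.array(c['extrinsics']);q=E[:3,:3]@np.array(p)+E[:3,3]
    x,y,z=q[0],-q[1],-q[2]
    if fish:
        r=np.hypot(x,y);t=np.arctan2(r,z);x,y=x/r*t,y/r*t
    else: x,y=x/z,y/z
    return np.array([c['cx']+c['fx']*x,c['cy']+c['fy']*y])
E
cat > /tmp/a.py <<'E'
from h import *
import json
cal={}
for n in ('scene','side','wrist'):
    c=imaging.calibration(n);im=imaging.read_camera(n);np.save(f'pics/{n}0.npy',im)
    cal[n]={k:np.array(v).tolist() for k,v in c.items()}
    E=np.array(c['extrinsics']);print(n,c['fx'],c['fy'],c['cx'],c['cy'],[k for k in c],-E[:3,:3].T@E[:3,3],-E[2,:3])
    save(im,n+'0.png',s=1.5)
json.dump(cal,open('cal0.json','w'))
print(bot.get_obs(),bot.pinch_z)
E
PYTHONPATH=. python3 /tmp/a.py
```

```text
Traceback (most recent call last):
  File "h.py", line 1, in <module>
    import numpy as np, cv2
ModuleNotFoundError: No module named 'cv2'
```

```bash
cp /tmp/a.py a.py; python3 a.py
```

```text
scene 411.59964816388555 411.59964816388555 259.74579507213963 191.8432026390758 ['fx', 'fy', 'cx', 'cy', 'extrinsics'] [1.2305984  0.78080617 1.07367194] [-0.51308451 -0.52708018 -0.67744429]
side 353.2213848575148 353.2213848575148 255.92672847025023 192.53769957121716 ['fx', 'fy', 'cx', 'cy', 'extrinsics'] [-0.15985094  0.71618899  0.65118477] [ 0.55191008 -0.65886706 -0.51116482]
wrist 297.3186396354542 297.3186396354542 254.4062905737454 195.30375256916975 ['fx', 'fy', 'cx', 'cy', 'extrinsics'] [0.12664974 0.66642105 0.37303953] [ 0.27125046 -0.08460252 -0.9587834 ]
{'t': 0.15, 'q': array([-1.38509476,  0.47762392,  0.02231739,  1.55621339, -0.01151675,
        1.10931696, -0.08313255]), 'joint_vel': array([-0.00090044, -0.00214792, -0.00056909, -0.00429657, -0.00034873,
       -0.00207493,  0.00076167]), 'joint_torque': array([ 3.08013136e-03, -5.96930766e+01,  1.61025658e+00, -2.81492311e+01,
        1.26428611e-02,  6.51536771e-03,  1.09864186e-05]), 'eef_pos': array([0.19532545, 0.6456387 , 0.23054393]), 'tool_rot': array([-6.89596823e-05,  1.46371046e-01,  9.89229499e-01, -7.13902644e-04]), 'contact_force': array([-0.76546297, -0.84706832, -0.68406134]), 'torque': array([ 0.01775262, -0.01822015, -0.03713338]), 'grasp_force': 0.0, 'gripper_width': 0.9986643351212374} 0.0187
```

View pics/scene0.png

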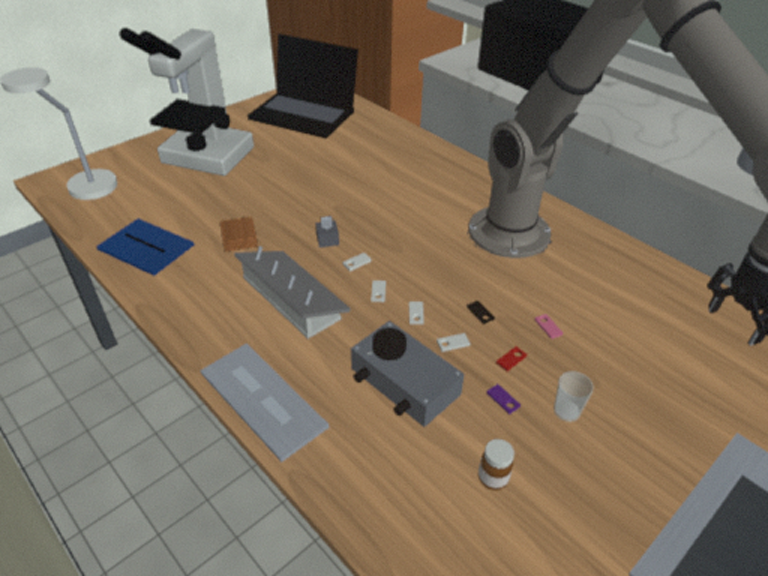

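View pics/side0.png

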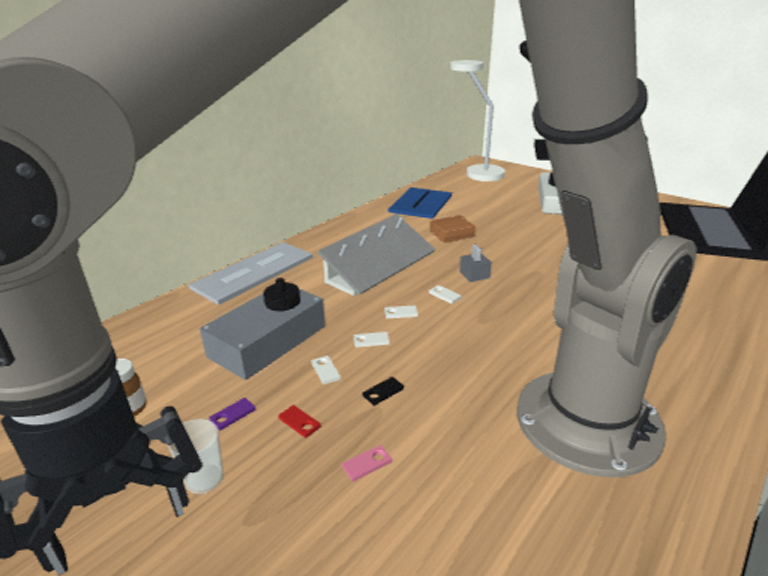

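```bash
python3 - <<'E'
from h import *
save(np.load('pics/scene0.npy'),'sc1.png',(140,135,330,285),4)
save(np.load('pics/side0.npy'),'si1.png',(130,135,330,270),4)
E
```

```text
(no output)
```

View pics/sc1.png

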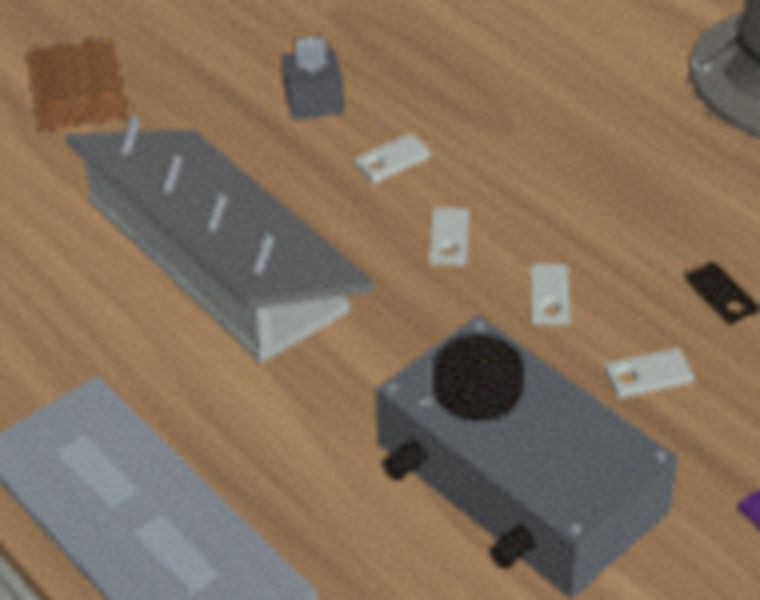

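View pics/si1.png

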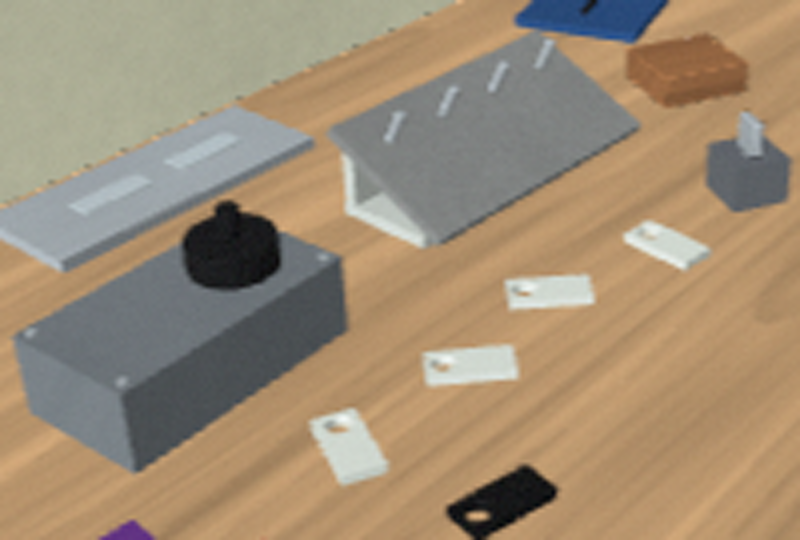

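```bash
cat > m.py <<'E'
from h import *
import json
cal=json.load(open('cal0.json'))
S=lambda p:ray(cal['scene'],(p[0]/4+140-.375,p[1]/4+135-.375))
D=lambda p:ray(cal['side'],(p[0]/4+130-.375,p[1]/4+135-.375))
P={'Ah':((376,163),(647,231)),'Af':((421,146),(699,255)),'Bh':((448,246),(521,291)),'Bf':((451,208),(592,289)),
'Ch':((551,306),(440,364)),'Cf':((549,265),(516,362)),'Dh':((627,376),(336,426)),'Df':((687,363),(373,473)),
'p0t':((135,119),(548,42)),'p1t':((178,157),(503,64)),'p2t':((221,197),(454,89)),'p3t':((267,237),(401,113)),
'p0f':((128,152),(538,66)),'p1f':((171,190),(492,91)),'p2f':((214,229),(442,113)),'p3f':((260,272),(388,140)),
'lx-y':((481,326),(324,258)),'lx+y':((661,457),(122,382)),'hx+y':((575,530),(29,333)),
'keytop':((311,43),(750,116)),'capstub':((478,355),(228,208)),'brd':((373,285),(435,241)),'brdfar':((197,131),(637,126)),'brdup':((258,302),(331,133)),'brdup2':((67,138),(540,33))}
for k,(a,b) in P.items():
    p,e=tri([S(a),D(b)]);print(k,p.round(4),np.round(e,4))
E
python3 m.py
```

```text
Ah [ 0.4348 -0.1887  0.0091] [0.0008 0.0008]
Af [ 0.379  -0.1848  0.0052] [0.0029 0.0029]
Bh [ 0.4638 -0.0492  0.008 ] [0.0018 0.0018]
Bf [ 0.422  -0.0912  0.0043] [0.0008 0.0008]
Ch [0.4474 0.0713 0.0082] [0.0008 0.0008]
Cf [0.4071 0.0284 0.0037] [0.0005 0.0005]
Dh [0.4572 0.1746 0.0065] [0. 0.]
Df [0.4024 0.1951 0.0027] [0.0023 0.0023]
p0t [ 0.6316 -0.2995  0.1026] [0.001 0.001]
p1t [ 0.6327 -0.2304  0.1019] [0.0003 0.0003]
p2t [ 0.6352 -0.1624  0.0999] [0.0006 0.0006]
p3t [ 0.6375 -0.0933  0.101 ] [0.001 0.001]
p0f [ 0.6448 -0.2989  0.0721] [0.0005 0.0005]
p1f [ 0.6457 -0.2287  0.0706] [0.0003 0.0003]
p2f [ 0.6486 -0.159   0.0724] [0.001 0.001]
p3f [ 0.6514 -0.0887  0.0715] [0.0011 0.0011]
lx-y [0.5527 0.0875 0.0702] [0.001 0.001]
lx+y [0.5459 0.2865 0.07  ] [0.0006 0.0006]
hx+y [0.6468 0.2913 0.0705] [0. 0.]
keytop [ 0.4121 -0.3144  0.0788] [0.0025 0.0025]
capstub [0.605  0.1364 0.1156] [0.0045 0.0045]
brd [ 0.5583 -0.0473  0.0215] [0.0009 0.0009]
brdfar [ 0.5463 -0.333   0.0226] [0.0001 0.0001]
brdup [ 0.6827 -0.0492  0.0847] [0.0009 0.0009]
brdup2 [ 0.6802 -0.3459  0.0815] [0.0019 0.0019]
```

White tags A–D (1.5× scene picture px: A 357,262; B 378,291; C 416,313; D 454,342) are the goals; the look-alikes are black (481,312), red (512,358), pink (548,326) and purple (503,399), which I leave alone. The cap is at (389,341), the key at (326,224). The crops confirm all this, and positions triangulate to within about 2 mm.

Emit:
carry_out:
  targets:
    - [-4,-2.7,-0.5,0,1]
    - [-4,-2.7,0,0,1]
    - [-4,-2.7,0,0,1]
    - [-4,-2.7,0,0,1]
    - [-4,-2.7,0,0,1]
    - [-4,-2.7,0,0,1]
    - [-4,-2.7,0,0,1]
    - [-4,-2.7,0,0,1]
    - [-4,-2.7,0,0,1]
    - [-4,-2.7,0,0,1]
    - [-4,-2.7,0,0,1]
    - [-4,-2.7,0,0,1]
  force: 40

```text
t: 1.35
eef_pos: [0.5619, 0.1953, 0.2362]
tool_rot: [-0.0, 0.146, 0.989, 0.0]
contact_force: [0.5, -1.0, -0.0]
gripper_width: 0.999
grasp_force: 0.0
```

```bash
cat >> h.py <<'E'
def psi():
    w,x,y,z=bot.get_obs()['tool_rot'];return np.degrees(np.arctan2(2*(x*y+w*z),1-2*(y*y+z*z)))
def go(x,y,z,ps=None):
    o=bot.get_obs();w,a,b,c=o['tool_rot'];p=np.radians(psi())
    d=np.array([x,y,z])-o['eef_pos'];X=np.array([np.cos(p),np.sin(p)]);Y=np.array([np.sin(p),-np.cos(p)])
    t=None if ps is None else (psi()-ps+180)%360-180
    print('t',o['t'],'pos',o['eef_pos'].round(4),'psi',psi().round(2),'shift cm',np.round([100*d[:2]@X,100*d[:2]@Y,-100*d[2]],2),'turn',t,
      'F',o['contact_force'].round(1),'w',round(o['gripper_width'],3),'gf',round(o['grasp_force'],1),'q7',o['q'][6].round(2))
E
python3 -c "
from h import *
go(.602,.139,.15,163)"
```

```text
t 1.35 pos [0.5619 0.1953 0.2362] psi 163.17 shift cm [-5.47 -4.23  8.62] turn 0.17458417654012237 F [ 0.5 -1.  -0. ] w 0.999 gf 0.0 q7 0.92
```

Emit:
carry_out:
  targets:
    - [-2.7,-2.1,0,0,1]
    - [-2.8,-2.1,0,0,1]
    - [0,0,4,0,1]
    - [0,0,4,0,1]
    - [0,0,3,0,1]
    - [0,0,2.4,0,1]
    - [0,0,0,0,1]
    - [0,0,0,0,-1]
    - [0,0,0,0,-1]
    - [0,0,0,0,-1]
    - [0,0,0,0,-1]
    - [0,0,0,0,-1]

```text
t: 2.55
eef_pos: [0.6021, 0.141, 0.1034]
tool_rot: [0.001, 0.146, 0.989, 0.0]
contact_force: [-0.6, 0.3, 4.9]
gripper_width: 0.212
grasp_force: 38.9
```

Emit:
carry_out:
  targets:
    - [0,0,-4.5,0,-1]
    - [0,0,-4.5,0,-1]
    - [1.1,3.3,0,0,-1]
    - [1.2,3.3,0,0,-1]
    - [1.1,3.4,0,0,-1]
    - [0,0,4.5,0,-1]
    - [0,0,3.5,0,-1]
    - [0,0,0.9,0,-1]
    - [0,0,0,0,-1]
    - [0,0,0,0,0.3]
    - [0,0,0,0,0.3]
    - [0,0,0,0,0.3]

```text
t: 3.75
eef_pos: [0.5983, 0.2463, 0.1038]
tool_rot: [0.0, 0.147, 0.989, 0.0]
contact_force: [-0.0, -0.0, 0.1]
gripper_width: 0.648
grasp_force: 0.0
```

Emit:
carry_out:
  targets:
    - [0,0,-5,0,1]
    - [0,0,-5,0,1]
    - [-1,-5,0,0,1]
    - [-1,-5,0,0,1]
    - [0,0,0,0,1]

```text
t: 4.25
eef_pos: [0.5886, 0.1373, 0.2044]
tool_rot: [0.001, 0.152, 0.988, -0.002]
contact_force: [0.2, -1.2, 0.1]
gripper_width: 1.002
grasp_force: 0.0
```

```bash
cat > w.py <<'E'
from h import *
import json,sys
n=sys.argv[1]
c=imaging.calibration('wrist');im=imaging.read_camera('wrist')
np.save(f'pics/{n}.npy',im);json.dump({k:np.array(v).tolist() for k,v in c.items()},open(f'{n}.json','w'))
go(.6,.14,.2,160)
save(im,n+'.png',s=1.5)
E
python3 w.py w1
```

```text
t 4.3 pos [0.5886 0.1418 0.2041] psi 162.74 shift cm [-1.14  0.17  0.41] turn 2.7409172891339892 F [-0.3  0.4 -0.4] w 0.995 gf 0.0 q7 1.03
```

View pics/w1.png

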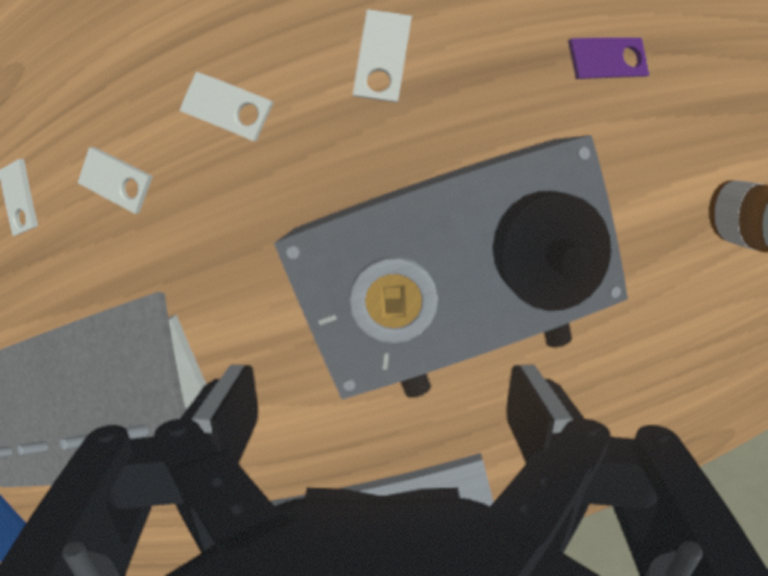

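```bash
python3 - <<'E'
from h import *
save(np.load('pics/w1.npy'),'w1c.png',(225,165,300,235),8)
E
```

```text
(no output)
```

View pics/w1c.png

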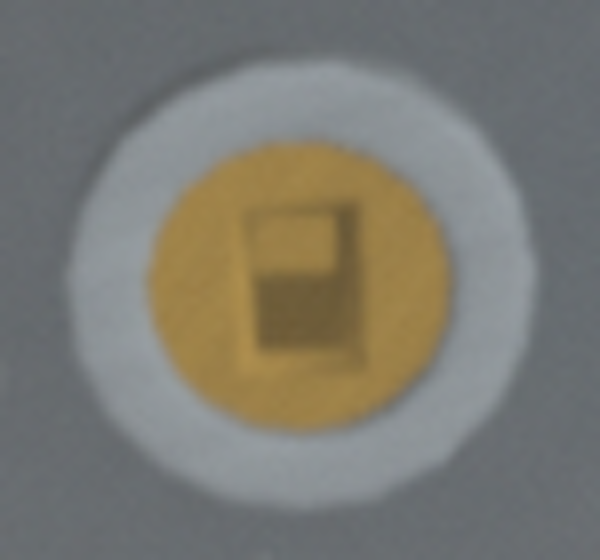

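```bash
cat > s.py <<'E'
from h import *
import json
c=json.load(open('w1.json'))
W=lambda p,z,k=8,o=(225,165):onz(c,(p[0]/k+o[0]-.5+.5/k,p[1]/k+o[1]-.5+.5/k),z,True)
q=[W(p,.080) for p in ((240,207),(356,203),(365,368),(243,370))]
print('hole c',np.mean(q,0).round(4),[np.linalg.norm(q[i]-q[(i+1)%4]).round(4) for i in range(4)])
d=(q[3]+q[2]-q[0]-q[1]);print('ang',np.degrees(np.arctan2(d[1],d[0])))
print('face c',W((300,288),.08),'collar c',W((303,284),.082))
w=lambda p,z:W(p,z,1.5,(0,0))
sc=[w(p,.07) for p in ((293,252),(584,153),(616,292),(349,385))]
for p in sc: print('screw',p.round(4))
d=sc[1]-sc[0]+sc[2]-sc[3];print('box yaw',np.degrees(np.arctan2(-d[0],d[1])),'centre',np.mean(sc,0))
for n,p in dict(Ah=(20,217),Bh=(131,187),Ch=(248,113),Dh=(379,79)).items(): print(n,w(p,.008).round(4))
E
python3 s.py
```

```text
hole c [0.6027 0.1397 0.08  ] [np.float64(0.0135), np.float64(0.0204), np.float64(0.0145), np.float64(0.0202)]
ang -15.035082542241463
face c [0.60270571 0.13952608 0.08      ] collar c [0.60172196 0.14015195 0.082     ]
screw [0.5551 0.0872 0.07  ]
screw [0.5468 0.2879 0.07  ]
screw [0.6475 0.2927 0.07  ]
screw [0.6557 0.091  0.07  ]
box yaw 2.353810468124765 centre [0.60128933 0.18968911 0.07      ]
Ah [ 0.4351 -0.1884  0.008 ]
Bh [ 0.4637 -0.0462  0.008 ]
Ch [0.4476 0.0728 0.008 ]
Dh [0.4567 0.1754 0.008 ]
```

```bash
python3 -c "
from h import *
go(.44,-.31,.18,163)"
```

```text
t 4.3 pos [0.5886 0.1418 0.2041] psi 162.74 shift cm [  0.79 -47.56   2.41] turn -0.25908271086601076 F [-0.3  0.4 -0.4] w 0.995 gf 0.0 q7 1.03
```

Emit:
carry_out:
  targets:
    - [0.1,-4.8,0,0,1]
    - [0.1,-4.8,0,0,1]
    - [0.1,-4.8,0,0,1]
    - [0.1,-4.8,0,0,1]
    - [0.1,-4.8,0,0,1]
    - [0.1,-4.8,0,0,1]
    - [0.1,-4.8,0,0,1]
    - [0.1,-4.8,0,0,1]
    - [0,-4.8,1,0,1]
    - [0,-4.4,1.4,0,1]
    - [0,0,0,0,1]
    - [0,0,0,0,1]

```text
t: 5.5
eef_pos: [0.4428, -0.3067, 0.1789]
tool_rot: [-0.0, 0.147, 0.989, 0.0]
contact_force: [0.0, -0.2, 0.2]
gripper_width: 0.998
grasp_force: 0.0
```

```bash
python3 w.py w2; python3 - <<'E'
from h import *
import json
c=json.load(open('w2.json'));p=proj(c,(.412,-.314,.06),True);print(p)
x,y=p.astype(int);x0=min(max(x-70,0),512-140);y0=min(max(y-55,0),384-110)
print(x0,y0);save(np.load('pics/w2.npy'),'w2c.png',(x0,y0,x0+140,y0+110),5)
E
```

```text
t 5.55 pos [ 0.4436 -0.3054  0.1791] psi 163.22 shift cm [-2.11 47.16 -2.09] turn 3.2167860693888315 F [-0.1  0.5  0.9] w 1.001 gf 0.0 q7 1.94
[236.84855377 159.8433813 ]
166 104
```

View pics/w2c.png

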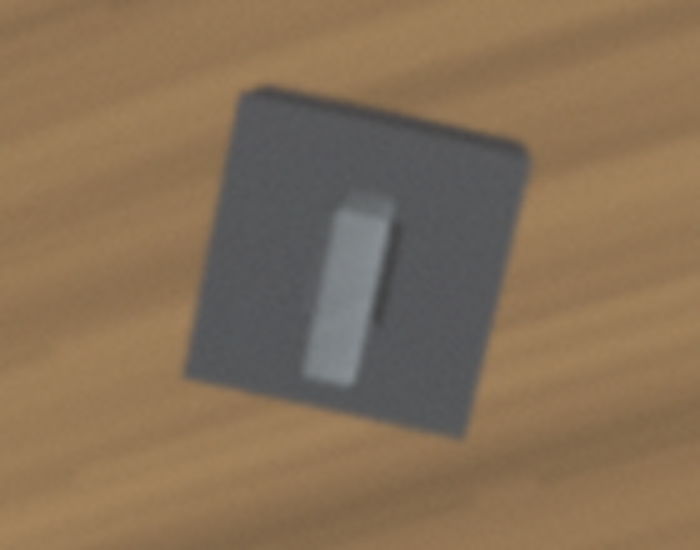

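```bash
python3 - <<'E'
from h import *
import json
c=json.load(open('w2.json'))
W=lambda p,z,k=5,o=(166,104):onz(c,(p[0]/k+o[0]-.5+.5/k,p[1]/k+o[1]-.5+.5/k),z,True)
for z,P in ((.079,((337,207),(392,216),(356,386),(303,378))),(.045,((240,97),(527,158),(466,437),(186,377)))):
    q=[W(p,z) for p in P];d=q[3]+q[2]-q[0]-q[1]
    print(np.mean(q,0).round(4),[np.linalg.norm(q[i]-q[(i+1)%4]).round(4) for i in range(4)],np.degrees(np.arctan2(d[1],d[0])))
go(.4123,-.3135,.053,None)
E
```

```text
[ 0.4114 -0.3143  0.079 ] [np.float64(0.0091), np.float64(0.0294), np.float64(0.009), np.float64(0.0295)] -29.14626546923161
[ 0.4118 -0.3154  0.045 ] [np.float64(0.0545), np.float64(0.055), np.float64(0.0554), np.float64(0.0549)] -29.08620667489727
t 5.55 pos [ 0.4436 -0.3054  0.1791] psi 163.22 shift cm [ 2.77 -1.68 12.61] turn None F [-0.1  0.5  0.9] w 1.001 gf 0.0 q7 1.94
```

Emit:
carry_out:
  targets:
    - [2.8,-1.8,0,0,1]
    - [0,0,4,6.2,1]
    - [0,0,4,6.1,1]
    - [0,0,3,0,1]
    - [0,0,1.6,0,1]
    - [0,0,0,0,0.2]
    - [0,0,0,0,0.2]

```text
t: 6.25
eef_pos: [0.4121, -0.3145, 0.0538]
tool_rot: [0.0, 0.25, 0.968, 0.0]
contact_force: [0.3, 0.1, -0.3]
gripper_width: 0.691
grasp_force: 0.0
```

```bash
python3 -c "
from h import *
go(.4116,-.3148,.053,150.9)"
```

```text
t 6.25 pos [ 0.4121 -0.3145  0.0538] psi 151.0 shift cm [ 0.03 -0.05  0.08] turn 0.10396962964316003 F [ 0.3  0.1 -0.3] w 0.691 gf 0.0 q7 1.91
```

Emit:
carry_out:
  targets:
    - [0,0,0,0,-1]
    - [0,0,0,0,-1]
    - [0,0,0,0,-1]
    - [0,0,0,0,-1]
    - [0,0,0,0,-1]
  force: 60

```text
t: 6.75
eef_pos: [0.4114, -0.3157, 0.0542]
tool_rot: [0.001, 0.252, 0.968, 0.0]
contact_force: [-1.0, 1.4, 5.9]
gripper_width: 0.108
grasp_force: 59.0
```

Emit:
carry_out:
  targets:
    - [0,0,-2,0,-1]
    - [0,0,-4,0,-1]
    - [0,0,-4,0,-1]
    - [0,0,-4,0,-1]
    - [0,0,0,0,-1]

```text
t: 7.25
eef_pos: [0.4134, -0.3177, 0.1985]
tool_rot: [0.005, 0.252, 0.968, -0.001]
contact_force: [-0.1, -0.8, -1.2]
gripper_width: 0.105
grasp_force: 59.0
```

```bash
python3 -c "
from h import *
go(.6027,.1397,.194,165)"
```

```text
t 7.25 pos [ 0.4134 -0.3177  0.1985] psi 150.83 shift cm [ 5.77 49.17  0.45] turn -14.170857532552873 F [-0.1 -0.8 -1.2] w 0.105 gf 59.0 q7 1.78
```

Emit:
carry_out:
  targets:
    - [0,0,0,-7.1,-1]
    - [0,0,0,-7.1,-1]
    - [-0.6,4.9,0,0,-1]
    - [-0.7,4.9,0,0,-1]
    - [-0.6,4.9,0,0,-1]
    - [-0.7,4.9,0,0,-1]
    - [-0.6,4.9,0,0,-1]
    - [-0.7,4.9,0,0,-1]
    - [-0.6,4.9,0,0,-1]
    - [-0.7,4.9,0,0,-1]
    - [-0.6,4.9,0,0,-1]
    - [-0.6,4.9,0,0,-1]

```text
t: 8.45
eef_pos: [0.599, 0.1433, 0.1926]
tool_rot: [-0.0, 0.13, 0.992, -0.0]
contact_force: [1.1, -0.1, -0.1]
gripper_width: 0.102
grasp_force: 59.1
```

Emit:
carry_out:
  targets:
    - [0,0,4,0,-1]
    - [0,0,0,0,-1]
    - [0,0,0,0,-1]

```text
t: 8.75
eef_pos: [0.598, 0.1404, 0.1525]
tool_rot: [-0.001, 0.13, 0.991, -0.001]
contact_force: [0.1, -0.4, 0.9]
gripper_width: 0.104
grasp_force: 59.1
```

```bash
python3 w.py w3; python3 - <<'E'
from h import *
import json
go(.6027,.1397,.125,165)
c=json.load(open('w3.json'));p=proj(c,(.6027,.1397,.08),True);print(p)
x,y=p.astype(int);x0=x-60;y0=min(max(y-60,0),384-110);print(x0,y0)
save(np.load('pics/w3.npy'),'w3c.png',(x0,y0,x0+120,y0+110),5)
E
```

```text
t 8.8 pos [0.5991 0.1401 0.1538] psi 164.96 shift cm [-0.09  0.01 -4.62] turn 4.96257058866027 F [-0.6 -0.1 -0.1] w 0.104 gf 59.1 q7 1.11
t 8.8 pos [0.5991 0.1401 0.1538] psi 164.96 shift cm [-0.36  0.05  2.88] turn -0.03742941133972977 F [-0.6 -0.1 -0.1] w 0.104 gf 59.1 q7 1.11
[255.78304292 211.39723599]
195 151
```

View pics/w3c.png

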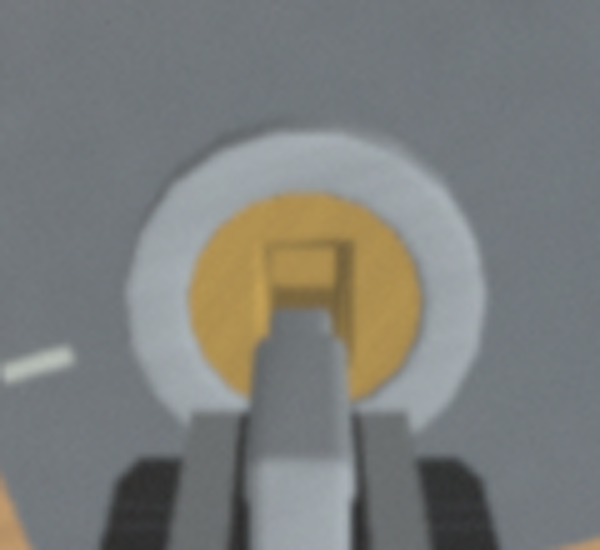

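Emit:
carry_out:
  targets:
    - [-0.36,0.08,0,0,-1]
    - [0,0,2.5,0,-1]
    - [0,0,0,0,-1]
    - [0,0,0.8,0,-1]
    - [0,0,0.6,0,-1]
    - [0,0,0.6,0,-1]
    - [0,0,0,0,-1]

```text
t: 9.5
eef_pos: [0.6022, 0.1411, 0.1077]
tool_rot: [-0.0, 0.13, 0.992, -0.0]
contact_force: [-0.5, -0.3, -1.5]
gripper_width: 0.104
grasp_force: 59.1
```

```bash
python3 -c "
from h import *
go(.6027,.1397,.089,165)"
```

```text
t 9.5 pos [0.6022 0.1411 0.1077] psi 165.06 shift cm [-0.09 -0.13  1.87] turn 0.06401801341664282 F [-0.5 -0.3 -1.5] w 0.104 gf 59.1 q7 1.12
```

Emit:
carry_out:
  targets:
    - [0,0,0.6,0,-1]
    - [0,0,0.6,0,-1]
    - [0,0,0.5,0,-1]
    - [0,0,0.3,0,-1]
    - [0,0,0,0,-1]
    - [0,0,0,0,-1]

```text
t: 10.1
eef_pos: [0.6024, 0.1413, 0.0891]
tool_rot: [-0.0, 0.13, 0.992, 0.0]
contact_force: [-4.5, -0.6, 9.8]
gripper_width: 0.102
grasp_force: 60.6
```

```bash
python3 -c "
from h import *
go(.6027,.1397,.089,165);print(bot.get_obs()['torque'])"
```

```text
t 10.1 pos [0.6024 0.1413 0.0891] psi 165.06 shift cm [-0.07 -0.15  0.01] turn 0.063616482972634 F [-4.5 -0.6  9.8] w 0.102 gf 60.6 q7 1.13
[-0.2124812   0.94853881  0.02655157]
```

Emit:
carry_out:
  targets:
    - [0,0,0,7,-1]
    - [0,0,0,7,-1]
    - [0,0,0,7,-1]
    - [0,0,0,7,-1]
    - [0,0,0,7,-1]
    - [0,0,0,7,-1]
    - [0,0,0,7,-1]
    - [0,0,0,7,-1]
    - [0,0,0,7,-1]
    - [0,0,0,7,-1]
    - [0,0,0,5,-1]
    - [0,0,0,0,-1]

```text
t: 11.3
eef_pos: [0.603, 0.1407, 0.0892]
tool_rot: [0.0, 0.708, 0.707, 0.0]
contact_force: [-2.0, -1.7, 8.5]
gripper_width: 0.1
grasp_force: 60.5
```

```bash
python3 -c "
from h import *
go(.6027,.1397,.089,90);print(bot.get_obs()['torque'])"
```

```text
t 11.3 pos [0.603  0.1407 0.0892] psi 89.91 shift cm [-0.1  -0.03  0.02] turn -0.0891873984824656 F [-2.  -1.7  8.5] w 0.1 gf 60.5 q7 0.06
[-0.49602685  0.62094844 -0.08667369]
```

Emit:
carry_out:
  targets:
    - [0,0,0,4,-1]
    - [0,0,0,4,-1]
    - [0,0,0,2,-1]
    - [0,0,0,0,-1]

```text
t: 11.7
eef_pos: [0.6026, 0.1407, 0.0891]
tool_rot: [0.0, 0.766, 0.643, -0.0]
contact_force: [-4.1, -2.6, 9.5]
gripper_width: 0.101
grasp_force: 60.6
```

```bash
python3 -c "
from h import *
go(.6027,.1397,.089,90);print(bot.get_obs()['torque'])"
```

```text
t 11.7 pos [0.6026 0.1407 0.0891] psi 80.0 shift cm [-0.09  0.02  0.01] turn -9.999797752905096 F [-4.1 -2.6  9.5] w 0.101 gf 60.6 q7 -0.08
[-4.91687127e-01  9.36295437e-01  3.58296759e-04]
```

Emit:
carry_out:
  targets:
    - [0,0,0,3,-1]
    - [0,0,0,3,-1]
    - [0,0,0,0,-1]

```text
t: 12.0
eef_pos: [0.6024, 0.1405, 0.0892]
tool_rot: [-0.0, 0.799, 0.602, -0.0]
contact_force: [-4.9, -2.3, 11.3]
gripper_width: 0.102
grasp_force: 60.8
```

```bash
python3 -c "
from h import *
go(.6027,.1397,.089,90);print(bot.get_obs()['torque'])"
```

```text
t 12.0 pos [0.6024 0.1405 0.0892] psi 74.01 shift cm [-0.07  0.05  0.02] turn -15.99143179708355 F [-4.9 -2.3 11.3] w 0.102 gf 60.8 q7 -0.17
[-0.6631417   1.10946307  0.23286573]
```

Emit:
carry_out:
  targets:
    - [0,0,0,1.5,-1]
    - [0,0,0,0,-1]
    - [0,0,0,-5,-1]
    - [0,0,0,-4,-1]
    - [0,0,-1,0,-1]
    - [0,0,-1,0,-1]
    - [0,0,-2,0,-1]
    - [0,0,-3,0,-1]
    - [0,0,-3,0,-1]
    - [0,0,-2,0,-1]
    - [0,0,0,0,-1]

```text
t: 13.1
eef_pos: [0.6047, 0.1419, 0.212]
tool_rot: [0.001, 0.757, 0.653, 0.003]
contact_force: [-0.7, 0.1, -0.4]
gripper_width: 0.099
grasp_force: 59.1
```

```bash
python3 w.py w4; python3 - <<'E'
from h import *
import json
c=json.load(open('w4.json'));p=proj(c,(.6027,.1397,.08),True);print(p)
x,y=p.astype(int);x0=x-60;y0=min(max(y-60,0),384-140);print(x0,y0)
save(np.load('pics/w4.npy'),'w4c.png',(x0,y0,x0+120,y0+140),4)
E
```

```text
t 13.15 pos [0.6035 0.1419 0.21  ] psi 81.54 shift cm [-0.24 -0.32  1.  ] turn -78.4604932279404 F [-0.6  0.5 -0.4] w 0.102 gf 59.1 q7 -0.15
[251.50172341 188.75801013]
191 128
```

View pics/w4c.png

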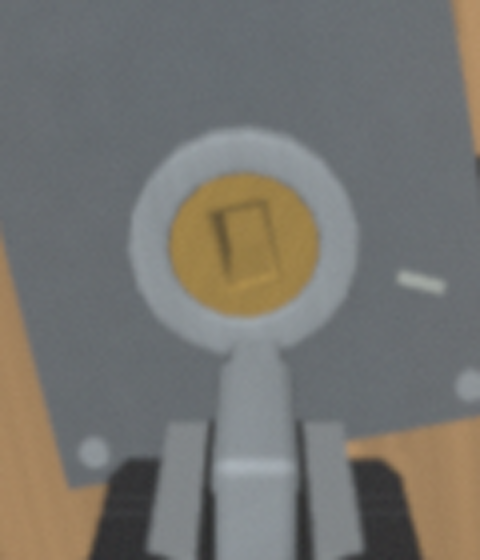

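Emit:
carry_out:
  targets:
    - [0,0,0,-7.7,-1]
    - [0,0,0,-7.7,-1]
    - [0,0,0,-7.7,-1]
    - [0,0,0,-7.7,-1]
    - [0,0,0,-7.7,-1]
    - [0,0,0,-7.7,-1]
    - [0,0,0,-7.7,-1]
    - [0,0,0,-7.7,-1]
    - [0,0,0,-7.8,-1]
    - [0,0,0,0,-1]

```text
t: 14.15
eef_pos: [0.6018, 0.1413, 0.207]
tool_rot: [-0.001, 0.25, 0.968, -0.0]
contact_force: [-0.9, 0.1, -0.9]
gripper_width: 0.104
grasp_force: 59.1
```

```bash
python3 -c "
from h import *
go(.4116,-.3150,.13,151)"
```

```text
t 14.15 pos [0.6018 0.1413 0.207 ] psi 151.01 shift cm [ -5.48 -49.13   7.7 ] turn 0.008466034266774614 F [-0.9  0.1 -0.9] w 0.104 gf 59.1 q7 0.91
```

Emit:
carry_out:
  targets:
    - [-0.6,-4.9,0,0,-1]
    - [-0.5,-4.9,0,0,-1]
    - [-0.6,-4.9,0,0,-1]
    - [-0.5,-4.9,0,0,-1]
    - [-0.6,-4.9,0,0,-1]
    - [-0.5,-4.9,0,0,-1]
    - [-0.6,-4.9,0,0,-1]
    - [-0.5,-4.9,0,0,-1]
    - [-0.6,-4.9,0,0,-1]
    - [-0.5,-5,0,0,-1]
    - [0,0,4,0,-1]
    - [0,0,3,0,-1]

```text
t: 15.35
eef_pos: [0.4114, -0.316, 0.137]
tool_rot: [0.0, 0.255, 0.967, -0.0]
contact_force: [0.4, 0.8, -1.4]
gripper_width: 0.104
grasp_force: 59.1
```

Emit:
carry_out:
  targets:
    - [0,0,0,0,-1]
    - [0,0,0,0,-1]
    - [0,0,0,0,-1]

```text
t: 15.65
eef_pos: [0.4135, -0.3148, 0.1396]
tool_rot: [0.001, 0.251, 0.968, -0.0]
contact_force: [-0.6, -1.0, -0.1]
gripper_width: 0.107
grasp_force: 59.1
```

```bash
python3 w.py w5; python3 - <<'E'
from h import *
import json
go(.4116,-.3150,.09,151)
c=json.load(open('w5.json'));p=proj(c,(.4116,-.315,.045),True);print(p)
x,y=p.astype(int);x0=x-60;y0=min(max(y-60,0),384-140);print(x0,y0)
save(np.load('pics/w5.npy'),'w5c.png',(x0,y0,x0+120,y0+140),4)
E
```

```text
t 15.7 pos [ 0.4136 -0.3148  0.1397] psi 150.95 shift cm [ 5.79 48.81 -6.03] turn -9.052603768598345 F [-0.3 -0.7 -0.4] w 0.104 gf 59.1 q7 1.88
t 15.7 pos [ 0.4136 -0.3148  0.1397] psi 150.95 shift cm [ 0.17 -0.12  4.97] turn -0.05260376859834537 F [-0.3 -0.7 -0.4] w 0.104 gf 59.1 q7 1.88
[253.40359955 194.92954592]
193 134
```

View pics/w5c.png

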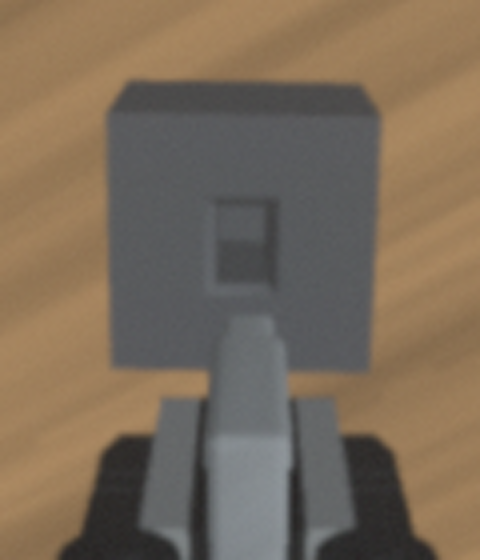

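Emit:
carry_out:
  targets:
    - [0.14,-0.16,0,0,-1]
    - [0,0,3,0,-1]
    - [0,0,2,0,-1]
    - [0,0,0,0,-1]
    - [0,0,0.7,0,-1]
    - [0,0,0.6,0,-1]
    - [0,0,0,0,-1]

```text
t: 16.4
eef_pos: [0.4106, -0.3152, 0.0754]
tool_rot: [0.0, 0.251, 0.968, 0.0]
contact_force: [-0.4, 1.1, -0.1]
gripper_width: 0.104
grasp_force: 59.1
```

```bash
python3 -c "
from h import *
go(.4116,-.3150,.054,151)"
```

```text
t 16.4 pos [ 0.4106 -0.3152  0.0754] psi 150.96 shift cm [-0.07  0.07  2.14] turn -0.03552275903163604 F [-0.4  1.1 -0.1] w 0.104 gf 59.1 q7 1.96
```

Entered the hole freely; going home.

Emit:
carry_out:
  targets:
    - [0,0,0.7,0,-1]
    - [0,0,0.7,0,-1]
    - [0,0,0.6,0,-1]
    - [0,0,0.25,0,-1]
    - [0,0,0,0,-1]
    - [0,0,0,0,-1]

```text
t: 17.0
eef_pos: [0.4105, -0.3152, 0.0541]
tool_rot: [0.0, 0.251, 0.968, 0.001]
contact_force: [-5.1, 4.6, 23.1]
gripper_width: 0.108
grasp_force: 62.6
```

```bash
python3 -c "
from h import *
go(.4116,-.3150,.054,151)"
```

```text
t 17.0 pos [ 0.4105 -0.3152  0.0541] psi 150.93 shift cm [-0.09  0.07  0.01] turn -0.06786561945665426 F [-5.1  4.6 23.1] w 0.108 gf 62.6 q7 1.98
```

Emit:
carry_out:
  targets:
    - [0,0,-0.2,0,0.2]
    - [0,0,0,0,0.2]
    - [0,0,0,0,0.2]
    - [0,0,-4,-6,0.2]
    - [0,0,-5,-6.2,1]
    - [0,0,-4,0,1]
    - [0,0,0,0,1]

```text
t: 17.7
eef_pos: [0.4131, -0.3175, 0.1897]
tool_rot: [0.004, 0.147, 0.989, -0.001]
contact_force: [0.0, -0.4, -0.4]
gripper_width: 1.002
grasp_force: 0.0
```

```bash
python3 w.py w6; python3 - <<'E'
from h import *
import json
go(.5983,.2463,.19,163.1)
c=json.load(open('w6.json'));p=proj(c,(.4116,-.315,.079),True);print(p)
x,y=p.astype(int);x0=min(max(x-60,0),392);y0=min(max(y-60,0),384-120);print(x0,y0)
a=np.load('pics/w6.npy')[y0:y0+120,x0:x0+120]
save(a,'w6c.png',None,4)
E
```

```text
t 17.75 pos [ 0.4121 -0.3162  0.1871] psi 163.17 shift cm [-4.78 49.11 -1.29] turn 3.167055174667837 F [ 0.  -0.4 -0.1] w 1.003 gf 0.0 q7 2.02
t 17.75 pos [ 0.4121 -0.3162  0.1871] psi 163.17 shift cm [-1.54 59.23 -0.29] turn 0.06705517466784272 F [ 0.  -0.4 -0.1] w 1.003 gf 0.0 q7 2.02
[257.17563818 188.2943313 ]
197 128
```

View pics/w6c.png

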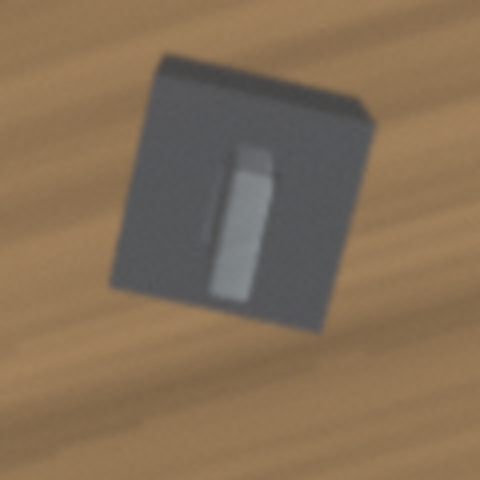

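Emit:
carry_out:
  targets:
    - [-0.1,4.9,0,0,1]
    - [-0.1,4.9,0,0,1]
    - [-0.1,4.9,0,0,1]
    - [-0.1,4.9,0,0,1]
    - [-0.1,4.9,0,0,1]
    - [-0.1,4.9,0,0,1]
    - [-0.1,4.9,0,0,1]
    - [-0.2,5,0,0,1]
    - [-0.2,5,0,0,1]
    - [-0.2,5,0,0,1]
    - [-0.1,5,0,0,1]
    - [-0.1,4.9,0,0,1]

```text
t: 18.95
eef_pos: [0.5957, 0.2489, 0.1827]
tool_rot: [-0.001, 0.146, 0.989, -0.001]
contact_force: [1.3, -0.6, -0.1]
gripper_width: 1.0
grasp_force: 0.0
```

Emit:
carry_out:
  targets:
    - [0,0,0,0,1]
    - [0,0,0,0,1]

```text
t: 19.15
eef_pos: [0.5951, 0.2481, 0.1824]
tool_rot: [-0.001, 0.145, 0.989, -0.001]
contact_force: [0.1, 0.1, -0.8]
gripper_width: 0.999
grasp_force: 0.0
```

```bash
python3 -c "
from h import *
go(.5983,.2463,.1038,163.1)"
```

```text
t 19.15 pos [0.5951 0.2481 0.1824] psi 163.33 shift cm [-0.36 -0.08  7.86] turn 0.22903414722011917 F [ 0.1  0.1 -0.8] w 0.999 gf 0.0 q7 0.95
```

Emit:
carry_out:
  targets:
    - [-0.35,-0.1,0,0,1]
    - [0,0,4,0,1]
    - [0,0,3.8,0,1]
    - [0,0,0,0,1]
    - [0,0,0,0,-1]
    - [0,0,0,0,-1]
    - [0,0,0,0,-1]
    - [0,0,0,0,-1]
    - [0,0,0,0,-1]
    - [0,0,0,0,-1]
  force: 40

```text
t: 20.15
eef_pos: [0.6, 0.2453, 0.1082]
tool_rot: [0.001, 0.146, 0.989, 0.001]
contact_force: [-2.0, -0.3, 6.7]
gripper_width: 0.208
grasp_force: 38.9
```

Emit:
carry_out:
  targets:
    - [0,0,-4,0,-1]
    - [0,0,-3,0,-1]
    - [-1.1,-3.3,0,0,-1]
    - [-1.2,-3.3,0,0,-1]
    - [-1.1,-3.4,0,0,-1]
    - [0,0,0,0,-1]
    - [0,0,0,0,-1]

```text
t: 20.85
eef_pos: [0.603, 0.1384, 0.1771]
tool_rot: [0.0, 0.148, 0.989, 0.0]
contact_force: [-0.1, 0.1, -1.4]
gripper_width: 0.214
grasp_force: 39.3
```

```bash
python3 -c "
from h import *
go(.6021,.141,.1038,163.1)"
```

```text
t 20.85 pos [0.603  0.1384 0.1771] psi 163.03 shift cm [0.16 0.23 7.33] turn -0.06554984579261713 F [-0.1  0.1 -1.4] w 0.214 gf 39.3 q7 1.11
```

Emit:
carry_out:
  targets:
    - [0.05,0.2,0,0,-1]
    - [0,0,3,0,-1]
    - [0,0,2,0,-1]
    - [0,0,1,0,-1]
    - [0,0,0.5,0,-1]
    - [0,0,0.4,0,-1]
    - [0,0,0,0,-1]
    - [0,0,0,0,-1]

```text
t: 21.65
eef_pos: [0.6037, 0.1418, 0.1086]
tool_rot: [0.001, 0.146, 0.989, 0.0]
contact_force: [0.3, 0.1, 0.1]
gripper_width: 0.211
grasp_force: 39.4
```

```bash
python3 -c "
from h import *
go(.603,.1405,.1038,163.1)"
```

```text
t 21.65 pos [0.6037 0.1418 0.1086] psi 163.17 shift cm [ 0.03 -0.14  0.48] turn 0.07444649984029184 F [0.3 0.1 0.1] w 0.211 gf 39.4 q7 1.14
```

Emit:
carry_out:
  targets:
    - [0,0,0.2,0,-1]
    - [0,0,0.1,0,-1]
    - [0,0,0,0,0.3]
    - [0,0,0,0,0.3]
    - [0,0,0,0,0.5]
    - [0,0,-4,0,1]
    - [0,0,-4,0,1]
    - [4,0,-2,0,1]
    - [4,0,0,0,1]
    - [0,0,0,0,1]
    - [0,0,0,0,1]

```text
t: 22.75
eef_pos: [0.5259, 0.1651, 0.2049]
tool_rot: [0.0, 0.146, 0.989, 0.0]
contact_force: [0.3, 0.4, -0.4]
gripper_width: 1.0
grasp_force: 0.0
```

```bash
python3 w.py w7
```

```text
t 22.8 pos [0.5268 0.1646 0.2049] psi 163.18 shift cm [-7.72 -0.24  0.49] turn 3.178952401483656 F [ 0.2 -0.4 -0.3] w 1.001 gf 0.0 q7 0.99
```

View pics/w7.png

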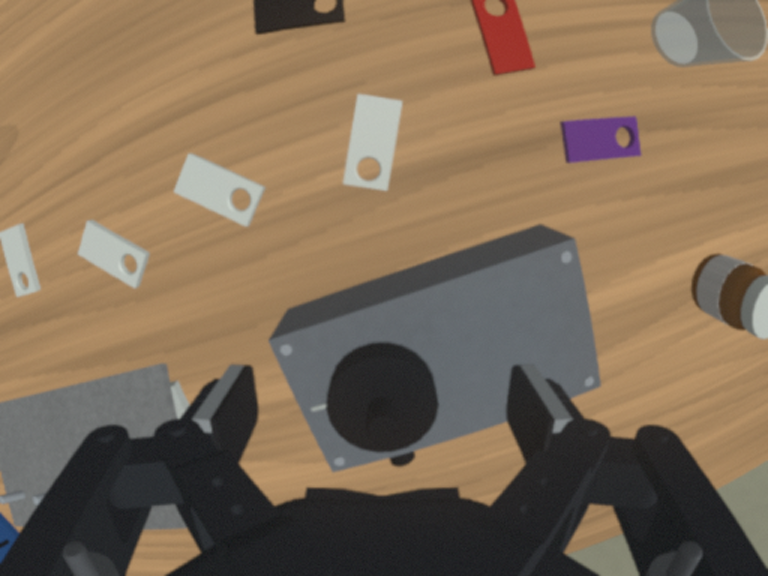

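```bash
cat > tags.py <<'E'
from h import *
import json
def detect(im,c,z=.008):
    h=cv2.cvtColor(im,cv2.COLOR_RGB2HSV)
    m=((h[:,:,1]<40)&(h[:,:,2]>150)).astype(np.uint8)
    cs,hi=cv2.findContours(m,cv2.RETR_CCOMP,cv2.CHAIN_APPROX_NONE);out=[]
    for i,k in enumerate(cs):
        if hi[0][i][3]>=0 or len(k)<40: continue
        w=np.array([onz(c,p[0],z,True)[:2] for p in k])*1000
        (cx,cy),(a,b),_=cv2.minAreaRect(w.astype(np.float32))
        if not(55<max(a,b)<85 and 25<min(a,b)<45): continue
        bx=cv2.boxPoints(cv2.minAreaRect(w.astype(np.float32)));e=[bx[1]-bx[0],bx[2]-bx[1]];e=max(e,key=np.linalg.norm)
        j=hi[0][i][2];hole=None
        if j>=0:
            ch=[]
            while j>=0: ch.append(cs[j]);j=hi[0][j][0]
            k2=max(ch,key=len);w2=np.array([onz(c,p[0],z,True)[:2] for p in k2])*1000
            (hx,hy),r=cv2.minEnclosingCircle(w2.astype(np.float32));hole=np.array([hx,hy])
            if e@(hole-[cx,cy])<0:e=-e
        out.append((np.round([cx,cy]),np.round([a,b]),None if hole is None else hole.round(1),round(float(np.degrees(np.arctan2(e[1],e[0]))),1)))
    return out
def look(n):
    c=imaging.calibration('wrist');im=imaging.read_camera('wrist');np.save(f'pics/{n}.npy',im)
    json.dump({k:np.array(v).tolist() for k,v in c.items()},open(f'{n}.json','w'))
    for t in detect(im,c): print(*t)
E
python3 - <<'E'
from tags import *
for t in detect(np.load('pics/w7.npy'),json.load(open('w7.json'))): print(*t)
go(.4375,.182,.12,159.5)
E
```

```text
[ 415. -184.] [42. 70.] [ 434.6 -187.1] -6.5
[449. -62.] [73. 37.] [464.1 -46.4] 45.1
[434.  57.] [71. 35.] [447.7  72.4] 46.4
[438. 184.] [34. 70.] [456.9 174.8] -25.9
t 22.8 pos [0.5268 0.1646 0.2049] psi 163.18 shift cm [ 9.05 -0.92  8.49] turn 3.678952401483656 F [ 0.2 -0.4 -0.3] w 1.001 gf 0.0 q7 0.99
```

Emit:
carry_out:
  targets:
    - [4.6,-0.4,0,0,1]
    - [4.6,-0.3,0,0,1]
    - [0,0,4,4.5,1]
    - [0,0,4,4.6,1]
    - [0,0,4,0,1]
    - [0,0,4,0,1]
    - [0,0,2,0,1]
    - [0,0,0,0,1]
    - [0,0,0,0,1]

```text
t: 23.7
eef_pos: [0.4374, 0.184, 0.0248]
tool_rot: [0.0, 0.225, 0.974, -0.0]
contact_force: [0.3, 0.4, -0.3]
gripper_width: 1.001
grasp_force: 0.0
```

```bash
python3 -c "
from tags import *
go(.4365,.1845,.0,154.1)"
```

```text
t 23.7 pos [0.4374 0.184  0.0248] psi 153.99 shift cm [0.1  0.   2.48] turn -0.11329770763231295 F [ 0.3  0.4 -0.3] w 1.001 gf 0.0 q7 0.83
```

Emit:
carry_out:
  targets:
    - [0.1,0,1.5,0,1]
    - [0,0,1,0,0.4]
    - [0,0,0,0,0]
    - [0,0,0,0,-1]
    - [0,0,0,0,-1]
    - [0,0,0,0,-1]
    - [0,0,0,0,-1]
    - [0,0,0,0,-1]

```text
t: 24.5
eef_pos: [0.4361, 0.1852, 0.0007]
tool_rot: [0.0, 0.224, 0.974, 0.001]
contact_force: [-0.0, -0.6, 7.1]
gripper_width: 0.382
grasp_force: 39.9
```

```bash
python3 -c "
from tags import *
go(.4365,.1845,.0,154.1)"
```

```text
t 24.5 pos [0.4361 0.1852 0.0007] psi 154.06 shift cm [-0.07 -0.05  0.07] turn -0.043769161364565434 F [-0.  -0.6  7.1] w 0.382 gf 39.9 q7 0.85
```

Emit:
carry_out:
  targets:
    - [0,0,-4,0,-1]
    - [0,0,-5,0,-1]
    - [0,0,-5,0,-1]
    - [0,0,-3,-8,-1]
    - [0,0,0,-8,-1]
    - [0,0,0,-8.1,-1]
    - [0,0,0,0,-1]

```text
t: 25.2
eef_pos: [0.4355, 0.185, 0.1705]
tool_rot: [0.0, 0.015, 1.0, 0.001]
contact_force: [-0.5, -0.1, 0.1]
gripper_width: 0.379
grasp_force: 40.3
```

```bash
python3 -c "
from tags import *
go(.6137,-.0873,.14,178.2)"
```

```text
t 25.2 pos [0.4355 0.185  0.1705] psi 178.23 shift cm [-18.65 -26.67   3.05] turn 0.029103110647469066 F [-0.5 -0.1  0.1] w 0.379 gf 40.3 q7 1.1
```

Emit:
carry_out:
  targets:
    - [-2.7,-3.8,0,0,-1]
    - [-2.7,-3.8,0,0,-1]
    - [-2.7,-3.8,0,0,-1]
    - [-2.7,-3.8,0,0,-1]
    - [-2.6,-3.8,0,0,-1]
    - [-2.6,-3.8,1.5,0,-1]
    - [-2.6,-3.9,1.5,0,-1]
    - [0,0,0,0,-1]
    - [0,0,0,0,-1]

```text
t: 26.1
eef_pos: [0.6123, -0.0894, 0.1388]
tool_rot: [-0.001, 0.019, 1.0, -0.0]
contact_force: [-0.1, 0.6, -0.1]
gripper_width: 0.384
grasp_force: 40.3
```

```bash
python3 w.py w8; python3 - <<'E'
from h import *
import json
go(.6137,-.0873,.14,178.2)
c=json.load(open('w8.json'))
print(proj(c,(.6357,-.0882,.1024),True))
save(np.load('pics/w8.npy'),'w8c.png',(180,200,340,320),5)
E
```

```text
t 26.15 pos [ 0.6124 -0.0876  0.1393] psi 178.0 shift cm [ 2.03 22.7  -6.07] turn 17.995119371009366 F [ 0.2  0.7 -0.5] w 0.378 gf 40.3 q7 1.79
t 26.15 pos [ 0.6124 -0.0876  0.1393] psi 178.0 shift cm [-0.13  0.04 -0.07] turn -0.20488062899062243 F [ 0.2  0.7 -0.5] w 0.378 gf 40.3 q7 1.79
[258.15548913 255.06540802]
```

View pics/w8c.png

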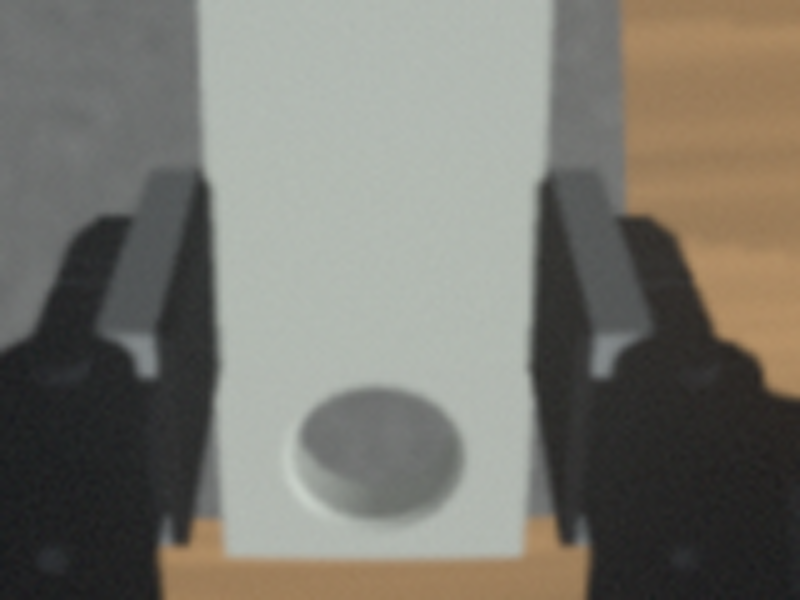

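```bash
cat >> m.py <<'E'
from scipy.optimize import least_squares
print()
def model(v):
    x,y,b,zz=v;ux=np.array([np.cos(b),np.sin(b),0]);uy=np.array([-np.sin(b),np.cos(b),0])
    pz=-np.sin(.45)*ux+np.cos(.45)*np.array([0,0,1]);return {f'p{i}{k}':np.array([x,y,zz])+uy*.07*i+pz*(.036 if k=='t' else 0) for i in range(4) for k in 'ft'}
def res(v):
    r=[]
    for k,q in model(v).items():
        r+=list(proj(cal['scene'],q)-(np.array(P[k][0])/4+np.array([140,135])-.375));r+=list(proj(cal['side'],q)-(np.array(P[k][1])/4+np.array([130,135])-.375))
    return r
s=least_squares(res,[.645,-.3,-.03,.07]);print(s.x,np.sqrt(np.mean(s.fun**2)))
for k,q in model(s.x).items(): print(k,q.round(4))
c=json.load(open('w8.json'))
print('hole',onz(c,(255,290.6),.147,True),'centre of bottom rim')
E
python3 m.py | tail -11; python3 - <<'E'
from h import *
go(.6137,-.0873,.14,178.2)
E
```

```text
[ 0.64564674 -0.30043687 -0.02985309  0.07016719] 0.36326608662081394
p0f [ 0.6456 -0.3004  0.0702]
p0t [ 0.63   -0.3     0.1026]
p1f [ 0.6477 -0.2305  0.0702]
p1t [ 0.6321 -0.23    0.1026]
p2f [ 0.6498 -0.1605  0.0702]
p2t [ 0.6342 -0.16    0.1026]
p3f [ 0.6519 -0.0905  0.0702]
p3t [ 0.6363 -0.0901  0.1026]
hole [ 0.63410611 -0.09027218  0.147     ] centre of bottom rim
t 26.15 pos [ 0.6124 -0.0876  0.1393] psi 178.0 shift cm [-0.13  0.04 -0.07] turn -0.20488062899062243 F [ 0.2  0.7 -0.5] w 0.378 gf 40.3 q7 1.79
```

Emit:
carry_out:
  targets:
    - [0.27,0,1.5,0,-1]
    - [0,0,1.5,0,-1]
    - [0,0,0,0,-1]
    - [-0.24,0,0.5,0,-1]
    - [-0.24,0,0.5,0,-1]
    - [0,0,0,0,-1]
    - [0,0,0,0,-1]

```text
t: 26.85
eef_pos: [0.6151, -0.0879, 0.0999]
tool_rot: [0.0, 0.016, 1.0, -0.0]
contact_force: [1.3, 0.4, 0.2]
gripper_width: 0.38
grasp_force: 40.3
```

```bash
python3 -c "
from h import *
go(.6145,-.0879,.0986,178.2);print(bot.get_obs()['torque'])"
```

```text
t 26.85 pos [ 0.6151 -0.0879  0.0999] psi 178.16 shift cm [ 0.06 -0.    0.13] turn -0.04161864266387738 F [1.3 0.4 0.2] w 0.38 gf 40.3 q7 1.81
[-0.05823007  0.02310238  0.04736557]
```

Emit:
carry_out:
  targets:
    - [-0.24,0,0.5,0,-1]
    - [-0.24,0,0.5,0,-1]
    - [0,0,0,0,-1]
    - [0,0,0,0,-1]

```text
t: 27.25
eef_pos: [0.6197, -0.088, 0.0895]
tool_rot: [-0.0, 0.016, 1.0, -0.0]
contact_force: [-0.2, -0.8, -0.4]
gripper_width: 0.381
grasp_force: 40.3
```

```bash
python3 -c "
from h import *
go(.6145,-.0879,.0986,178.2);print(bot.get_obs()['torque'])"
```

```text
t 27.25 pos [ 0.6197 -0.088   0.0895] psi 178.16 shift cm [ 0.52 -0.   -0.91] turn -0.0397360634949564 F [-0.2 -0.8 -0.4] w 0.381 gf 40.3 q7 1.82
[-0.05533655  0.02786787  0.02152583]
```

Emit:
carry_out:
  targets:
    - [-0.24,0,0.5,0,-1]
    - [-0.24,0,0.5,0,-1]
    - [0,0,0,0,-1]
    - [0,0,0,0,0]
    - [0,0,0,0,0.1]
    - [0,0,0,0,0.1]
    - [0,0,0,0,0.1]

```text
t: 27.95
eef_pos: [0.6246, -0.0882, 0.08]
tool_rot: [0.0, 0.016, 1.0, 0.0]
contact_force: [-1.1, 0.9, -0.1]
gripper_width: 0.548
grasp_force: 0.0
```

```bash
python3 -c "
from h import *
go(.6145,-.0879,.2,178.2);print(bot.get_obs()['torque'])"
```

```text
t 27.95 pos [ 0.6246 -0.0882  0.08  ] psi 178.16 shift cm [  1.01  -0.   -12.  ] turn -0.03624209590017813 F [-1.1  0.9 -0.1] w 0.548 gf 0.0 q7 1.82
[-0.00089971 -0.02652281 -0.044031  ]
```

Emit:
carry_out:
  targets:
    - [0,0,-4,0,0.1]
    - [0,0,-4,0,1]
    - [4,0,-4,0,1]
    - [4,0,0,0,1]
    - [0,4,0,0,1]
    - [0,0,0,0,1]
    - [0,0,0,0,1]

```text
t: 28.65
eef_pos: [0.5507, -0.0445, 0.1955]
tool_rot: [0.0, 0.015, 1.0, 0.0]
contact_force: [-0.0, -1.0, 0.9]
gripper_width: 0.999
grasp_force: 0.0
```

```bash
cat >> tags.py <<'E'
B=np.array([.6456+.0008,-.3004+.0014,.0702]);b=-.03
UX=np.array([np.cos(b)*np.cos(.45),np.sin(b)*np.cos(.45),np.sin(.45)]);UY=np.array([-np.sin(b),np.cos(b),0]);UZ=np.cross(UX,UY)
def board(im,c,f=True):
    h=cv2.cvtColor(im,cv2.COLOR_RGB2HSV);m=((h[:,:,1]<40)&(h[:,:,2]>150)).astype(np.uint8)
    cs,hi=cv2.findContours(m,cv2.RETR_CCOMP,cv2.CHAIN_APPROX_NONE)
    for i,k in enumerate(cs):
        if len(k)<15: continue
        w=[]
        for p in k:
            o,d=ray(c,p[0],f);q=o+d*(((B+.008*UZ-o)@UZ)/(d@UZ))-B;w.append([q@UX*1000,q@UY*1000])
        w=np.array(w,np.float32)
        if -130<w[:,0].mean()<60 and -40<w[:,1].mean()<260: print('hole' if hi[0][i][3]>=0 else 'outer',np.round(cv2.minAreaRect(w)[0],1),np.round(cv2.minAreaRect(w)[1:][0],1),round(cv2.minAreaRect(w)[2],1))
E
python3 - <<'E'
from tags import *
look('w9');c=json.load(open('w9.json'));board(np.load('pics/w9.npy'),c)
for n in('scene','side'):print(n);board(imaging.read_camera(n),imaging.calibration(n),False)
go(.4335,.0565,.1,226.4)
E
```

```text
[449. -64.] [70. 34.] [463.8 -48.5] 44.9
[433.  56.] [70. 34.] [447.8  71.4] 46.7
[ 415. -186.] [37. 70.] [ 435.2 -188.2] -6.6
outer [-25.2 209.9] [69.9 33.9] 0.2
scene
outer [-24.2 218.7] [70.9 52.2] 40.2
side
outer [-22.1 205.6] [51.3 81.9] 89.7
outer [ 7.9 55.5] [ 7.  48.8] 26.6
outer [  7.4 -15.4] [ 7.2 46.2] 25.6
t 28.8 pos [ 0.5507 -0.0467  0.1951] psi 178.1 shift cm [12.05  9.93  9.51] turn -48.297278263814974 F [ 0.1 -0.4  0.9] w 1.0 gf 0.0 q7 1.67
```

Emit:
carry_out:
  targets:
    - [3,2.4,0,0,1]
    - [3,2.4,0,0,1]
    - [3.1,2.4,0,0,1]
    - [3.1,2.5,0,0,1]
    - [0,0,2,-8.1,1]
    - [0,0,2,-8.1,1]
    - [0,0,3,-8.1,1]
    - [0,0,3,-8.1,1]
    - [0,0,3,-8.1,1]
    - [0,0,3,-8.1,1]
    - [0,0,1,0,1]
    - [0,0,0,0,1]

```text
t: 30.0
eef_pos: [0.431, 0.0541, 0.0242]
tool_rot: [-0.002, -0.394, 0.919, 0.0]
contact_force: [0.1, 0.2, -0.6]
gripper_width: 0.998
grasp_force: 0.0
```

```bash
python3 -c "
from tags import *
go(.4325,.0545,.0,226.7)"
```

```text
t 30.0 pos [0.431  0.0541 0.0242] psi -133.54 shift cm [-0.13 -0.08  2.42] turn -0.23888189819990657 F [ 0.1  0.2 -0.6] w 0.998 gf 0.0 q7 2.25
```

Emit:
carry_out:
  targets:
    - [-0.13,-0.1,1.4,0,1]
    - [0,0,1,0,0.4]
    - [0,0,0,0,0]
    - [0,0,0,0,-1]
    - [0,0,0,0,-1]
    - [0,0,0,0,-1]
    - [0,0,0,0,-1]
    - [0,0,0,0,-1]

```text
t: 30.8
eef_pos: [0.4337, 0.0554, 0.0021]
tool_rot: [0.001, -0.397, 0.918, -0.0]
contact_force: [-1.1, 0.6, 5.5]
gripper_width: 0.383
grasp_force: 39.4
```

```bash
python3 -c "
from tags import *
go(.4325,.0545,.0,226.7)"
```

```text
t 30.8 pos [0.4337 0.0554 0.0021] psi -133.27 shift cm [0.15 0.02 0.21] turn 0.025448202273082643 F [-1.1  0.6  5.5] w 0.383 gf 39.4 q7 2.27
```

Emit:
carry_out:
  targets:
    - [0,0,-4,0,-1]
    - [0,0,-4,8.1,-1]
    - [0,0,-4,8.1,-1]
    - [0,0,-3,8.1,-1]
    - [0,0,-2,8.1,-1]
    - [0,0,0,8.1,-1]
    - [0,0,0,8,-1]
    - [0,0,0,0,-1]

```text
t: 31.6
eef_pos: [0.4332, 0.0555, 0.1718]
tool_rot: [0.0, 0.016, 1.0, 0.0]
contact_force: [-0.3, -0.1, -0.7]
gripper_width: 0.378
grasp_force: 40.3
```

```bash
python3 -c "
from tags import *
go(.6089,-.1579,.140,178.3)"
```

```text
t 31.6 pos [0.4332 0.0555 0.1718] psi 178.19 shift cm [-18.24 -20.77   3.18] turn -0.11428161581505947 F [-0.3 -0.1 -0.7] w 0.378 gf 40.3 q7 1.37
```

Emit:
carry_out:
  targets:
    - [-3,-3.4,0,0,-1]
    - [-3,-3.4,0,0,-1]
    - [-3,-3.5,0,0,-1]
    - [-3,-3.5,0,0,-1]
    - [-3.1,-3.5,0,0,-1]
    - [-3.1,-3.5,1.5,0,-1]
    - [0,0,1.7,0,-1]
    - [0,0,0,0,-1]
    - [0,0,0,0,-1]

```text
t: 32.5
eef_pos: [0.6082, -0.1573, 0.1389]
tool_rot: [-0.001, 0.014, 1.0, 0.0]
contact_force: [-0.0, 0.7, -0.6]
gripper_width: 0.377
grasp_force: 40.3
```

```bash
python3 -c "
from tags import *
go(.6089,-.1579,.110,178.3)"
```

```text
t 32.5 pos [ 0.6082 -0.1573  0.1389] psi 178.4 shift cm [-0.08 -0.06  2.89] turn 0.10457667739652265 F [-0.   0.7 -0.6] w 0.377 gf 40.3 q7 1.95
```

Emit:
carry_out:
  targets:
    - [-0.07,-0.05,1.5,0,-1]
    - [0,0,1.4,0,-1]
    - [0,0,0,0,-1]
    - [-0.24,0,0.5,0,-1]
    - [-0.24,0,0.5,0,-1]
    - [-0.24,0,0.5,0,-1]
    - [0,0,0,0,-1]
    - [0,0,0,0,-1]

```text
t: 33.3
eef_pos: [0.6168, -0.1589, 0.0951]
tool_rot: [-0.0, 0.015, 1.0, -0.0]
contact_force: [1.0, -0.5, 0.3]
gripper_width: 0.376
grasp_force: 40.3
```

```bash
python3 -c "
from h import *
go(.6159,-.1579,.095,178.2);print(bot.get_obs()['torque'])"
```

```text
t 33.3 pos [ 0.6168 -0.1589  0.0951] psi 178.26 shift cm [0.09 0.1  0.01] turn 0.06161147536306544 F [ 1.  -0.5  0.3] w 0.376 gf 40.3 q7 1.97
[-0.00650249  0.01535974 -0.01637774]
```

Emit:
carry_out:
  targets:
    - [-0.2,0.05,0.5,0,-1]
    - [-0.24,0,0.5,0,-1]
    - [-0.24,0,0.5,0,-1]
    - [0,0,0,0,-1]
    - [0,0,0,0,0]
    - [0,0,0,0,0.1]
    - [0,0,0,0,0.1]
    - [0,0,0,0,0.1]
    - [0,0,0,0,0.1]

```text
t: 34.2
eef_pos: [0.6236, -0.1586, 0.0803]
tool_rot: [0.0, 0.015, 1.0, -0.0]
contact_force: [0.5, -0.7, -0.7]
gripper_width: 0.552
grasp_force: 0.0
```

Emit:
carry_out:
  targets:
    - [0,0,-4,0,0.1]
    - [0,0,-4,0,1]
    - [4,0,-4,0,1]
    - [4,0,0,0,1]
    - [0,4,0,0,1]
    - [0,0,0,0,1]
    - [0,0,0,0,1]

```text
t: 34.9
eef_pos: [0.5497, -0.1149, 0.1958]
tool_rot: [0.0, 0.014, 1.0, 0.0]
contact_force: [0.1, -0.0, -0.5]
gripper_width: 1.003
grasp_force: 0.0
```

```bash
python3 - <<'E'
from tags import *
look('w10');c=json.load(open('w10.json'));board(np.load('pics/w10.npy'),c)
go(.448,-.065,.1,225)
E
```

```text
[449. -64.] [69. 34.] [463.8 -48.5] 45.1
[ 415. -187.] [35. 69.] [ 435.3 -189.2] -6.4
outer [-24.9 209.6] [33.5 68.6] 89.9
hole [ -3.8 210.2] [20.3 20.7] 45.1
outer [-25.1 139.7] [69.7 33.8] 0.2
t 34.95 pos [ 0.5497 -0.1162  0.1957] psi 178.31 shift cm [10.32  4.82  9.57] turn -46.68544136409673 F [-0.1 -0.4  0.4] w 1.004 gf 0.0 q7 1.83
```

Emit:
carry_out:
  targets:
    - [3.4,1.6,0,0,1]
    - [3.5,1.6,0,0,1]
    - [3.5,1.6,0,0,1]
    - [0,0,2,-7.8,1]
    - [0,0,2,-7.8,1]
    - [0,0,3,-7.8,1]
    - [0,0,3,-7.8,1]
    - [0,0,3,-7.8,1]
    - [0,0,3,-7.7,1]
    - [0,0,1,0,1]
    - [0,0,0,0,1]

```text
t: 36.05
eef_pos: [0.4462, -0.0661, 0.0245]
tool_rot: [-0.001, -0.38, 0.925, 0.0]
contact_force: [0.7, -0.2, -0.6]
gripper_width: 0.996
grasp_force: 0.0
```

```bash
python3 -c "
from tags import *
go(.448,-.065,.0,225)"
```

```text
t 36.05 pos [ 0.4462 -0.0661  0.0245] psi -135.33 shift cm [-0.2  -0.05  2.45] turn -0.33085509581451333 F [ 0.7 -0.2 -0.6] w 0.996 gf 0.0 q7 2.58
```

Emit:
carry_out:
  targets:
    - [-0.15,0,1.4,0,1]
    - [0,0,1,0,0.4]
    - [0,0,0,0,0]
    - [0,0,0,0,-1]
    - [0,0,0,0,-1]
    - [0,0,0,0,-1]
    - [0,0,0,0,-1]
    - [0,0,0,0,-1]

```text
t: 36.85
eef_pos: [0.4485, -0.0642, 0.0024]
tool_rot: [0.001, -0.382, 0.924, -0.0]
contact_force: [-0.9, -0.2, 6.8]
gripper_width: 0.378
grasp_force: 39.5
```

```bash
python3 -c "
from tags import *
go(.448,-.065,.0,225)"
```

```text
t 36.85 pos [ 0.4485 -0.0642  0.0024] psi -135.07 shift cm [ 0.09 -0.02  0.24] turn -0.06952270559634144 F [-0.9 -0.2  6.8] w 0.378 gf 39.5 q7 2.59
```

Emit:
carry_out:
  targets:
    - [0,0,-4,0,-1]
    - [0,0,-4,7.8,-1]
    - [0,0,-4,7.8,-1]
    - [0,0,-3,7.8,-1]
    - [0,0,-2,7.8,-1]
    - [0,0,0,7.8,-1]
    - [0,0,0,7.7,-1]
    - [0,0,0,0,-1]

```text
t: 37.65
eef_pos: [0.448, -0.0639, 0.1721]
tool_rot: [0.0, 0.016, 1.0, 0.0]
contact_force: [-0.1, 0.1, -0.9]
gripper_width: 0.379
grasp_force: 40.3
```

```bash
python3 -c "
from tags import *
go(.6066,-.2279,.140,178.3)"
```

```text
t 37.65 pos [ 0.448  -0.0639  0.1721] psi 178.19 shift cm [-16.37 -15.89   3.21] turn -0.10590831941931356 F [-0.1  0.1 -0.9] w 0.379 gf 40.3 q7 1.69
```

Emit:
carry_out:
  targets:
    - [-3.2,-3.1,0,0,-1]
    - [-3.2,-3.2,0,0,-1]
    - [-3.3,-3.2,0,0,-1]
    - [-3.3,-3.2,0,0,-1]
    - [-3.3,-3.2,1.5,0,-1]
    - [0,0,1.7,0,-1]
    - [0,0,0,0,-1]
    - [0,0,0,0,-1]

```text
t: 38.45
eef_pos: [0.6054, -0.2273, 0.1392]
tool_rot: [-0.001, 0.014, 1.0, 0.0]
contact_force: [0.3, 0.3, -0.2]
gripper_width: 0.378
grasp_force: 40.3
```

```bash
python3 -c "
from tags import *
go(.6062,-.2279,.110,178.3)"
```

```text
t 38.45 pos [ 0.6054 -0.2273  0.1392] psi 178.38 shift cm [-0.08 -0.06  2.92] turn 0.08242188698451969 F [ 0.3  0.3 -0.2] w 0.378 gf 40.3 q7 2.09
```

Emit:
carry_out:
  targets:
    - [-0.1,-0.05,1.5,0,-1]
    - [0,0,1.4,0,-1]
    - [0,0,0,0,-1]
    - [-0.24,0,0.5,0,-1]
    - [-0.24,0,0.5,0,-1]
    - [-0.24,0,0.5,0,-1]
    - [0,0,0,0,-1]
    - [0,0,0,0,-1]

```text
t: 39.25
eef_pos: [0.6143, -0.2287, 0.0954]
tool_rot: [-0.0, 0.015, 1.0, -0.0]
contact_force: [-0.8, 0.6, 0.7]
gripper_width: 0.38
grasp_force: 40.3
```

```bash
python3 -c "
from h import *
go(.6134,-.2279,.095,178.2)"
```

```text
t 39.25 pos [ 0.6143 -0.2287  0.0954] psi 178.27 shift cm [0.1  0.08 0.04] turn 0.06839218124071067 F [-0.8  0.6  0.7] w 0.38 gf 40.3 q7 2.11
```

Emit:
carry_out:
  targets:
    - [-0.2,0.05,0.5,0,-1]
    - [-0.24,0,0.5,0,-1]
    - [-0.24,0,0.5,0,-1]
    - [0,0,0,0,-1]
    - [0,0,0,0,0]
    - [0,0,0,0,0.1]
    - [0,0,0,0,0.1]
    - [0,0,0,0,0.1]
    - [0,0,0,0,0.1]

```text
t: 40.15
eef_pos: [0.6212, -0.2284, 0.0807]
tool_rot: [0.0, 0.015, 1.0, -0.0]
contact_force: [-0.1, 0.8, -0.9]
gripper_width: 0.548
grasp_force: 0.0
```

Emit:
carry_out:
  targets:
    - [0,0,-4,0,0.1]
    - [0,0,-4,0,1]
    - [4,0,-4,0,1]
    - [4,0,0,0,1]
    - [0,3,0,0,1]
    - [0,0,0,0,1]
    - [0,0,0,0,1]

```text
t: 40.85
eef_pos: [0.5471, -0.1953, 0.1961]
tool_rot: [0.0, 0.014, 1.0, 0.0]
contact_force: [0.5, 0.0, -0.5]
gripper_width: 1.0
grasp_force: 0.0
```

```bash
python3 - <<'E'
from tags import *
look('w11');c=json.load(open('w11.json'));board(np.load('pics/w11.npy'),c)
go(.414,-.187,.1,173.4)
E
```

```text
[ 415. -188.] [34. 70.] [ 435.4 -189.4] -6.5
outer [-24.8 139.6] [33.7 68.7] 89.6
outer [-24.8  69.7] [68.7 33.7] 0.3
outer [-43.9 210.3] [32.7 30.7] 88.8
t 40.9 pos [ 0.547  -0.1962  0.196 ] psi 178.3 shift cm [13.33  0.52  9.6 ] turn 4.904509235405044 F [0.7 0.3 0.3] w 1.001 gf 0.0 q7 2.02
```

Emit:
carry_out:
  targets:
    - [4.4,0.1,0,0,1]
    - [4.5,0.1,0,0,1]
    - [4.5,0.2,0,0,1]
    - [0,0,4,2.3,1]
    - [0,0,4,2.3,1]
    - [0,0,4,0,1]
    - [0,0,4,0,1]
    - [0,0,1,0,1]
    - [0,0,0,0,1]
    - [0,0,0,0,1]

```text
t: 41.9
eef_pos: [0.4138, -0.189, 0.0269]
tool_rot: [0.001, 0.056, 0.998, -0.0]
contact_force: [-0.3, 0.3, 0.6]
gripper_width: 1.003
grasp_force: 0.0
```

```bash
python3 -c "
from tags import *
go(.4135,-.1875,.0,173.7)"
```

```text
t 41.9 pos [ 0.4138 -0.189   0.0269] psi 173.62 shift cm [0.04 0.15 2.69] turn -0.08407950253268837 F [-0.3  0.3  0.6] w 1.003 gf 0.0 q7 2.18
```

Emit:
carry_out:
  targets:
    - [0,0.1,1.6,0,1]
    - [0,0,1,0,0.4]
    - [0,0,0,0,0]
    - [0,0,0,0,-1]
    - [0,0,0,0,-1]
    - [0,0,0,0,-1]
    - [0,0,0,0,-1]
    - [0,0,0,0,-1]

```text
t: 42.7
eef_pos: [0.4135, -0.1873, 0.0008]
tool_rot: [0.001, 0.055, 0.998, -0.0]
contact_force: [-1.0, 1.0, 7.0]
gripper_width: 0.381
grasp_force: 39.3
```

Emit:
carry_out:
  targets:
    - [0,0,-4,0,-1]
    - [0,0,-4,-2.3,-1]
    - [0,0,-4,-2.3,-1]
    - [0,0,-3,0,-1]
    - [0,0,-2,0,-1]
    - [0,0,0,0,-1]

```text
t: 43.3
eef_pos: [0.4148, -0.1877, 0.1728]
tool_rot: [0.003, 0.015, 1.0, -0.0]
contact_force: [0.8, -0.5, -1.0]
gripper_width: 0.379
grasp_force: 40.6
```

```bash
python3 -c "
from tags import *
go(.605,-.2979,.140,178.3)"
```

```text
t 43.3 pos [ 0.4148 -0.1877  0.1728] psi 178.26 shift cm [-19.35 -10.44   3.28] turn -0.04497256783977832 F [ 0.8 -0.5 -1. ] w 0.379 gf 40.6 q7 2.02
```

Emit:
carry_out:
  targets:
    - [-3.8,-2.1,0,0,-1]
    - [-3.8,-2.1,0,0,-1]
    - [-3.8,-2.1,0,0,-1]
    - [-3.9,-2.1,0,0,-1]
    - [-3.9,-2,1.5,0,-1]
    - [0,0,1.7,0,-1]
    - [0,0,0,0,-1]
    - [0,0,0,0,-1]

```text
t: 44.1
eef_pos: [0.6002, -0.2964, 0.1369]
tool_rot: [-0.001, 0.015, 1.0, 0.0]
contact_force: [-0.2, 0.4, 0.5]
gripper_width: 0.383
grasp_force: 40.6
```

```bash
python3 -c "
from tags import *
go(.604,-.2979,.110,178.3)"
```

```text
t 44.1 pos [ 0.6002 -0.2964  0.1369] psi 178.23 shift cm [-0.39 -0.14  2.69] turn -0.07347137864709907 F [-0.2  0.4  0.5] w 0.383 gf 40.6 q7 2.23
```

Emit:
carry_out:
  targets:
    - [-0.35,-0.1,1.5,0,-1]
    - [0,0,1.2,0,-1]
    - [0,0,0,0,-1]
    - [-0.24,0,0.5,0,-1]
    - [-0.24,0,0.5,0,-1]
    - [-0.24,0,0.5,0,-1]
    - [0,0,0,0,-1]
    - [0,0,0,0,-1]

```text
t: 44.9
eef_pos: [0.6125, -0.2982, 0.0958]
tool_rot: [-0.0, 0.015, 1.0, 0.0]
contact_force: [-0.1, 0.8, -0.2]
gripper_width: 0.38
grasp_force: 40.6
```

```bash
python3 -c "
from h import *
go(.6112,-.2979,.095,178.2)"
```

```text
t 44.9 pos [ 0.6125 -0.2982  0.0958] psi 178.27 shift cm [0.13 0.02 0.08] turn 0.0693049617039776 F [-0.1  0.8 -0.2] w 0.38 gf 40.6 q7 2.24
```

Emit:
carry_out:
  targets:
    - [-0.18,0,0.5,0,-1]
    - [-0.24,0,0.5,0,-1]
    - [-0.24,0,0.5,0,-1]
    - [0,0,0,0,-1]
    - [0,0,0,0,0]
    - [0,0,0,0,0.1]
    - [0,0,0,0,0.1]
    - [0,0,0,0,0.1]
    - [0,0,0,0,0.1]

```text
t: 45.8
eef_pos: [0.6191, -0.2984, 0.081]
tool_rot: [0.0, 0.015, 1.0, -0.0]
contact_force: [0.6, -1.4, -0.0]
gripper_width: 0.55
grasp_force: 0.0
```

Emit:
carry_out:
  targets:
    - [0,0,-4,0,0.1]
    - [0,0,-4,0,1]
    - [4,0,-4,0,1]
    - [4,2,0,0,1]
    - [0,5,0,0,1]
    - [0,5,0,0,1]
    - [0,0,0,0,1]
    - [0,0,0,0,1]

```text
t: 46.6
eef_pos: [0.5478, -0.1744, 0.1964]
tool_rot: [0.0, 0.013, 1.0, 0.0]
contact_force: [-0.7, -0.3, -0.8]
gripper_width: 0.999
grasp_force: 0.0
```

```bash
python3 - <<'E'
from tags import *
look('w12');c=json.load(open('w12.json'));board(np.load('pics/w12.npy'),c)
go(.55,-.1,.2)
im=imaging.read_camera('side');save(im,'fin.png',(130,120,340,270),3.8)
E
```

```text
[ 638. -322.] [41. 68.] None -11.6
outer [-24.9 139.7] [33.5 68.5] 90.0
outer [-25.2 210. ] [32.7 69. ] 89.1
outer [-24.7  69.7] [69.7 34.1] 0.1
hole [-1.3 68.5] [19.3 25.4] 46.1
outer [-36.6   0.4] [45.6 34.8] 1.3
t 46.65 pos [ 0.5475 -0.1763  0.1965] psi 178.3 shift cm [-0.03  7.63 -0.35] turn None F [0.5 0.6 0.4] w 1.002 gf 0.0 q7 2.01
```

View pics/fin.png

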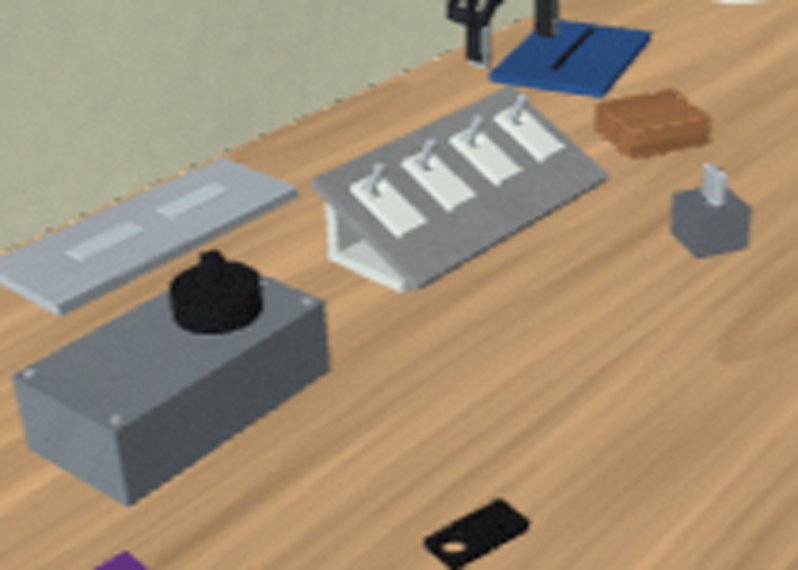

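The picture shows all four tags flat on their pegs (about 395,200; 440,180; 485,150; 530,130). The cap is on the switch (215,290) and the key is home in its holder (712,185).

```bash
python3 -c "
from station import bot
print(bot.hand_in())"
```

```text
the job is handed in; nothing more can be done
None
```

I handed the job in at about 47 s of the 210 s allowed; `hand_in` gave no verdict, but my last pictures show the switch turned off, the key home in its holder, the cap over the switch and all four tags lying flat on their pegs.

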